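# Clear the trap bay onto the cooling rail

## Task

Turn both red quarter-turn fasteners on the blue panel of the trap bay to unlocked, then swing the panel up until it stands about upright, and move every cartridge that is inside onto the narrow copper rail, each lying crosswise on the rail, upright, level and balanced without touching the bench. When all of them are on the rail, swing the panel fully shut and turn both fasteners back to locked, without knocking over the solvent bottle or the beaker.

Things in the scene. Friction and masses are not known exactly. Their poses are not given: they have to be found in the camera images.
- trap_bay: Low ivory instrument fixed to the bench, 300 (x) x 170 (y) x 90 mm high, open on top under the blue panel. Origin: centre of its underside; y points to the hinge side, z up. Walls 8 mm thick; inner floor 20 mm above the bench, with a 14 mm high, 10 to 12 mm wide kerb round it. Two 36 mm long keepers reach 11 mm inward from the -y wall below the rim, at x = -100 and +100 mm.
- panel (a joint): Angle of the blue 300 x 170 x 6 mm top panel about its hinge along the bay's +y rim: 0 shut (flat on the rim), grows as its -y edge is lifted, 1.57 upright, stop at 1.75. The hinge is stiff: the panel stays where it is left and takes about 3 to 10 N at the handle to move. A locked fastener's cam blocks it.
- panel_handle (a point): Middle of the panel's steel bar handle: a 12 mm round bar, 90 mm long, parallel to the bay's x, its centre line 40 mm off the panel's outer face (34 mm gap under it), 142 mm from the hinge line, 28 mm in from the free edge. The point turns with the panel (z is the panel's outward normal, x along the bar).
- panel_hinge (a point): Middle of the hinge line (along the bay's x axis), at the level of the rim, 90 mm above the bench. The shut panel's handle centre lies 142 mm from it in the bay's -y and 46 mm up.
- cam_near (a joint): Angle of the red fastener nearer the robot: 0 locked, 1.571 unlocked (stops at both), turned anticlockwise seen from above to unlock. The cam clears its keeper beyond about 1.25; locked means within about 0.3 of 0. Friction about 0.06 N m; starts at 0 to 0.2 and stays where it is left.
- cam_far (a joint): Angle of the red fastener farther from the robot; same as cam_near.
- cam_near_grip (a point): On the near fastener's axis, 20 mm above the panel, near mid-height of its red wing: 46 mm long (point y), 12 mm thick (point x), from 6 to 32 mm above the panel. At 0 the wing lies along the bay's y, its white mark to the free edge; unlocked it lies along the bay's x. It stands 100 mm along x from the handle's middle and 34 mm in from the free edge.
- cam_far_grip (a point): The same point of the far fastener.
- cooling_rail: Fixed copper rail, a bar 24 mm wide (its y) and 20 mm high, running 280 mm along its x between two dark end stops (each 12 mm thick, 50 mm wide, 40 mm high from the bench). Origin: centre of its underside.
- rail_top (a point): Centre of the rail's top face, 20 mm above the bench; x along the rail, y across it.
- cartridge1: Trap cartridge (two to four alike are present): aluminium block 96 (x) x 46 (y) x 24 mm, with an orange grip fin on top, 60 mm long (x), 14 mm thick (y), 22 mm tall, centred (fin top 46 mm above the underside). 200 to 325 g, balanced about its middle. Origin: centre of its underside, z up through the fin. Starts lying on the floor of the bay, fin up.
- cartridge2: Trap cartridge (two to four alike are present): aluminium block 96 (x) x 46 (y) x 24 mm, with an orange grip fin on top, 60 mm long (x), 14 mm thick (y), 22 mm tall, centred (fin top 46 mm above the underside). 200 to 325 g, balanced about its middle. Origin: centre of its underside, z up through the fin. Starts lying on the floor of the bay, fin up.
- cartridge3: Trap cartridge (two to four alike are present): aluminium block 96 (x) x 46 (y) x 24 mm, with an orange grip fin on top, 60 mm long (x), 14 mm thick (y), 22 mm tall, centred (fin top 46 mm above the underside). 200 to 325 g, balanced about its middle. Origin: centre of its underside, z up through the fin. Starts lying on the floor of the bay, fin up.
- cartridge4: Trap cartridge (two to four alike are present): aluminium block 96 (x) x 46 (y) x 24 mm, with an orange grip fin on top, 60 mm long (x), 14 mm thick (y), 22 mm tall, centred (fin top 46 mm above the underside). 200 to 325 g, balanced about its middle. Origin: centre of its underside, z up through the fin. Starts lying on the floor of the bay, fin up.
- solvent_bottle: Amber bottle, 64 mm across, 150 mm tall, standing on the bench; origin at the centre of its underside. Not to be knocked over.
- beaker: Glass beaker, 70 mm across, 85 mm tall, standing on the bench; origin at the centre of its underside. Not to be knocked over.

How it is judged (in metres and radians):
On the way, in this order (a step that is already met when the one before it is completed fails the run):
1. both fasteners turned to unlocked with the panel still shut (value of joint each of cam_near, cam_far above 1.25 rad and value of joint panel below 0.08 rad), for 0.2 s.
2. panel swung open to about upright (value of joint panel above 1.25 rad), for 0.2 s.
3. every cartridge lies crosswise and level on the rail, released, before the panel is shut (value of joint panel above 0.6 rad and z of cartridge1 in the frame of rail_top between -0.004 and 0.005 m and y of cartridge1 in the frame of rail_top between -0.016 and 0.016 m and x of cartridge1 in the frame of rail_top between -0.13 and 0.13 m and angle between each of cartridge1, cartridge2, cartridge3, cartridge4's own z axis and vertical below 0.08 rad and angle between the x axis of each of cartridge1, cartridge2, cartridge3, cartridge4 and the y axis of rail_top, either way round below 0.35 rad and linear speed of each of cartridge1, cartridge2, cartridge3, cartridge4 below 0.02 m/s and z of cartridge2 in the frame of rail_top between -0.004 and 0.005 m and y of cartridge2 in the frame of rail_top between -0.016 and 0.016 m and x of cartridge2 in the frame of rail_top between -0.13 and 0.13 m and z of cartridge3 in the frame of rail_top between -0.004 and 0.005 m and y of cartridge3 in the frame of rail_top between -0.016 and 0.016 m and x of cartridge3 in the frame of rail_top between -0.13 and 0.13 m and z of cartridge4 in the frame of rail_top between -0.004 and 0.005 m and y of cartridge4 in the frame of rail_top between -0.016 and 0.016 m and x of cartridge4 in the frame of rail_top between -0.13 and 0.13 m and contact force between each of cartridge1, cartridge2, cartridge3, cartridge4 and the fingers below 0.05 N), for 0.3 s.
At the end, for the whole second after the job is handed in: Panel shut (0.04 rad), both fasteners within 0.3 rad of locked; every cartridge released and at rest on the rail: underside within 4 mm of its top, centre within 16 mm of its centre line and 130 mm of its middle, level within 0.08 rad, square to the rail within 0.35 rad (value of joint panel below 0.04 rad and value of joint each of cam_near, cam_far below 0.3 rad and z of cartridge1 in the frame of rail_top between -0.004 and 0.005 m and y of cartridge1 in the frame of rail_top between -0.016 and 0.016 m and x of cartridge1 in the frame of rail_top between -0.13 and 0.13 m and angle between each of cartridge1, cartridge2, cartridge3, cartridge4's own z axis and vertical below 0.08 rad and angle between the x axis of each of cartridge1, cartridge2, cartridge3, cartridge4 and the y axis of rail_top, either way round below 0.35 rad and linear speed of each of cartridge1, cartridge2, cartridge3, cartridge4 below 0.02 m/s and z of cartridge2 in the frame of rail_top between -0.004 and 0.005 m and y of cartridge2 in the frame of rail_top between -0.016 and 0.016 m and x of cartridge2 in the frame of rail_top between -0.13 and 0.13 m and z of cartridge3 in the frame of rail_top between -0.004 and 0.005 m and y of cartridge3 in the frame of rail_top between -0.016 and 0.016 m and x of cartridge3 in the frame of rail_top between -0.13 and 0.13 m and z of cartridge4 in the frame of rail_top between -0.004 and 0.005 m and y of cartridge4 in the frame of rail_top between -0.016 and 0.016 m and x of cartridge4 in the frame of rail_top between -0.13 and 0.13 m and contact force between each of cartridge1, cartridge2, cartridge3, cartridge4 and the fingers below 0.05 N); the robot touches nothing.
It fails at once if the solvent bottle or the beaker is knocked over (angle between any of solvent_bottle, beaker's own z axis and vertical above 0.6 rad).
Of cartridge1, cartridge2, cartridge3, cartridge4 only 2 to 4 are there at a start; the rules pass over those that are not, and their reading is None.
At some moment in a run one of cartridge1, cartridge2, cartridge3, cartridge4 may be knocked a few centimetres aside while the robot is not near it.
Once in a run the grip may slacken for a moment while it holds something.
It also fails if it takes over 210 s, if anything falls off the work surface, if the arm or the gripper's body presses on something with over 40 N, if the wrist force passes 120 N, or if a joint passes its speed limit or range.

## Robot

A 6-joint arm with a two-finger parallel gripper is mounted at the origin on the work surface. World frame = base frame: x ahead of the robot, y to its left, z up, the work surface at z = 0. Lengths are in mm, angles in rad, forces in N, time in s.
With the tool pointing down it reaches from about 350 to 1000 mm from the base axis. Payload 7.1 kg.
Tool frame: the origin (TCP) lies at the very end of the fingers, on their centre line; the grasp point (between the pads) lies 19 mm behind it (ctrl.grip_point_offset is the distance from the TCP to the grasp point, in mm); z points along the fingers, y is the direction in which the jaws open and shut (so a half turn about z gives the same grasp; the last joint's range is limited). The gripper opens to 85 mm and grips with 20 to 120 N. Pads are 22 mm wide; open, the fingers measure 114 mm over their backs; the gripper's body (76 mm by 85 mm) begins 54 mm behind the grasp point. The pads swing forward as they close: fully open they stand 13 mm farther back than shut.
Start: joints at [1.084, 0.423, 1.63, -0, 1.089, -0.019], TCP at [281.795, 557.85, 231.319] pointing down, gripper open.
Joint ranges: [-3, 3], [-0.9, 2.11], [0.09, 2.58], [-1.31, 4.45], [0.11, 2.69], [-2.54, 2.54]. Speed limits (rad/s): [2.39, 2.39, 3.01, 3.14, 3.14, 3.14].

## Interface

Orientations are given as a unit quaternion [w, x, y, z].
In Python, from station import ctrl gives the robot as it stands. The module is installed in compiled form; this text tells all that it offers.
- The arm moves only by the shell command python3 -m pendant 'ROWS'. ROWS is JSON, one flat list of numbers, 7 for each row, row after row: the shift along the world's x, y, z in cm, then the turn, a rotation vector about the world's x, y, z in rad, then the closure in counts, from 0 (fully open) to 255 (shut). A call has 1 to 5 rows; each row shifts and turns the commanded pose from where the row before left it; what a row does not reach is not made up. A row lasts 1/8 s, in which the tool goes at most 62.5 mm and 10.7 degrees, less where a joint would pass 70% of its speed; a pose out of reach is approached as far as the arm can. A call with a gripper value outside its range is refused whole. The fingers move at their own pace and stop on an object; the grip force is fixed at half the most. Time passes only in rows, so rows that do not move let the fingers close. It gives the time, the measured TCP pose, the force and the opening at its end, in the units of the state.
- ctrl.sense(): the state, without advancing time (a new reading comes with each control period).
- ctrl.grab_frame(name): name is "side" or "top" or "wrist"; returns (picture, depth): 420x560x3 uint8, blue, green, red; 420x560 float32, mm along the optical axis (not along the pixel's ray), 0 where there is no reading.
- ctrl.camera_params(name): a dict with "K" (3x3 intrinsics, pixels), "origin" and "orientation" of the camera in the world. Camera axes: x right, y down, z forward; pixel columns grow to the right and rows downward; lengths in mm; the calibration is good to about 2 mm. The wrist camera is an equidistant fisheye: a pixel r from the principal point sees the ray r / f radians off the axis. A picture is of the moment at which its call begins: read the wrist's pose just before it. camera_params takes no time and is no camera call; for the wrist camera it gives the pose at the moment of the call.
- ctrl.finish_job(): hands the job in, once; it reports no verdict.
The state is a dict: "time_s": time; "joints": joint angles; "qvel": joint speeds; "joint_torque": joint torques, N m; "tool_pos": TCP position; "tool_rot": TCP orientation; "contact_force": force on the tool from outside, world axes, zero at the start; "torque": the same for the moment, N m; "gripper_width": opening from 0.0 (shut) to 1.0 (fully open).
Only numpy, scipy, OpenCV 4.12 (cv2) and the standard library are available. Lean on these libraries where they do the work, as an engineer would, in place of code of your own. Each camera call takes 0.05 s, during which the arm holds its last target.

## Working session

There is one attempt and no reset: what is moved stays moved. The work goes in short steps, Python scripts to look and compute and a shell command to move; the robot and the scene stay as the last step left them, time stands still between calls to the robot, and variables do not carry over. Pictures are saved under pics/ and viewed, and the job is handed in when it is done.

```bash
mkdir -p pics; ls; cat > h.py <<'E'
import numpy as np,cv2
from station import ctrl
from scipy.spatial.transform import Rotation as R
def q2R(q): return R.from_quat([q[1],q[2],q[3],q[0]]).as_matrix()
def shot(name,fn=None):
    p=ctrl.camera_params(name); im,d=ctrl.grab_frame(name)
    if fn: cv2.imwrite('pics/'+fn,im)
    return im,d,np.array(p['K']),np.array(p['origin'],float),q2R(p['orientation'])
def ray(K,Rm,u,v,fish=False):
    x=(u-K[0,2])/K[0,0]; y=(v-K[1,2])/K[1,1]
    if fish:
        r=np.hypot(x,y); s=np.sin(r)/r if r>1e-9 else 1
        d=np.array([x*s,y*s,np.cos(r)])
    else: d=np.array([x,y,1.])
    return Rm@d
def onz(K,o,Rm,u,v,z,fish=False):
    d=ray(K,Rm,u,v,fish); return o+d*(z-o[2])/d[2]
def cloud(d,K,o,Rm):
    v,u=np.mgrid[:d.shape[0],:d.shape[1]]
    P=np.stack([(u-K[0,2])/K[0,0]*d,(v-K[1,2])/K[1,1]*d,d],-1)
    return P@Rm.T+o
def st():
    s=ctrl.sense(); print({k:np.round(s[k],3).tolist() for k in s})
E
python3 - <<'E'
from h import *
st()
for n in('top','side','wrist'):
    im,d,K,o,Rm=shot(n,n+'0.png'); print(n,K.tolist(),o,Rm.round(3).tolist(),(d>0).mean())
st()
E
```

```text
pics
{'time_s': 0.0, 'joints': [1.084, 0.424, 1.631, -0.0, 1.089, -0.019], 'qvel': [0.001, 0.001, 0.001, -0.001, -0.0, -0.001], 'joint_torque': [0.001, -55.739, -28.174, 0.0, 0.007, 0.0], 'tool_pos': [281.55, 557.36, 230.529], 'tool_rot': [-0.0, 0.232, 0.973, -0.001], 'contact_force': [-0.004, 0.472, -0.945], 'torque': [0.002, 0.017, -0.01], 'gripper_width': 0.999}
top [[513.0270524913748, 0.0, 281.54996682228835], [0.0, 513.0270524913748, 205.2472217598956], [0.0, 0.0, 1.0]] [ 377.80754581  -92.03620982 1273.99998035] [[0.017, -0.983, 0.185], [-1.0, -0.017, 0.001], [0.002, -0.185, -0.983]] 0.995812074829932
side [[405.8548680484964, 0.0, 286.4550797381803], [0.0, 405.8548680484964, 216.7646402665621], [0.0, 0.0, 1.0]] [ 573.26491196 -846.39482135  550.56327483] [[0.998, -0.012, 0.064], [-0.061, -0.509, 0.859], [0.022, -0.861, -0.508]] 0.9958971088435374
wrist [[325.19226210127806, 0.0, 276.2015066520844], [0.0, 325.19226210127806, 212.12371221380576], [0.0, 0.0, 1.0]] [211.47565685 593.29559408 374.99848906] [[0.45, 0.851, 0.27], [0.893, -0.429, -0.138], [-0.002, 0.303, -0.953]] 0.9959481292517007
{'time_s': 0.15, 'joints': [1.084, 0.424, 1.63, -0.0, 1.089, -0.019], 'qvel': [-0.001, -0.002, -0.003, -0.003, -0.001, 0.0], 'joint_torque': [-0.002, -55.778, -28.202, -0.0, 0.005, -0.0], 'tool_pos': [281.596, 557.498, 230.732], 'tool_rot': [-0.0, 0.232, 0.973, -0.001], 'contact_force': [-0.778, -0.344, -0.663], 'torque': [-0.006, -0.001, -0.067], 'gripper_width': 1.002}
```

View pics/top0.png

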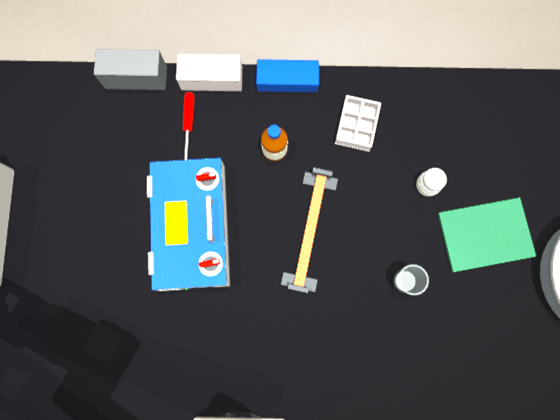

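View pics/side0.png

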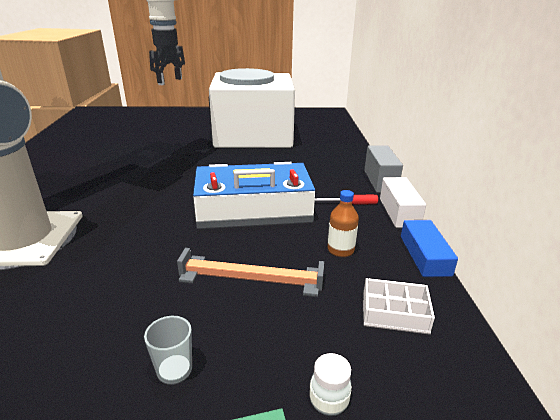

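```bash
cat > m.py <<'E'
from h import *
im,d,K,o,Rm=shot('top'); P=cloud(d,K,o,Rm)
hsv=cv2.cvtColor(im,cv2.COLOR_BGR2HSV); H,S,V=[hsv[...,i].astype(int) for i in range(3)]
def rect(m,name):
    X=P[m]; (c,s,a)=cv2.minAreaRect(X[:,:2].astype(np.float32)); print(name,m.sum(),'c',np.round(c,1),'s',np.round(s,1),'a',round(a,2),'z',np.percentile(X[:,2],[5,50,95]).round(1))
box=np.zeros(H.shape,bool); box[145:300,140:240]=1
blue=box&(H>95)&(H<120)&(S>120)&(P[...,2]>88)&(P[...,2]<104)
yl=box&(H>20)&(H<35)&(S>120)
rect(blue|yl,'panel')
red=((H<8)|(H>172))&(S>150)&(V>90)
for n,(r0,r1,c0,c1) in dict(far=(165,192,190,225),near=(250,278,190,225)).items():
    m=np.zeros_like(box);m[r0:r1,c0:c1]=1; m&=red&(P[...,2]>115); rect(m,n)
    X=P[m]; w=X[:,:2]-X[:,:2].mean(0); u=np.linalg.svd(w,full_matrices=False)[2][0]; print('  axis deg',np.degrees(np.arctan2(u[1],u[0])), X.mean(0))
hm=np.zeros_like(box);hm[190:245,200:220]=1; hm&=(P[...,2]>125); rect(hm,'handle')
m=np.zeros_like(box);m[165:300,275:345]=1; m&=(H>5)&(H<25)&(S>100)&(P[...,2]>14); rect(m,'rail')
X=P[m];w=X[:,:2]-X[:,:2].mean(0);u=np.linalg.svd(w,full_matrices=False)[2][0];print(np.degrees(np.arctan2(u[1],u[0])))
for n,(r0,r1,c0,c1) in dict(bottle=(120,165,255,295),beaker=(258,300,385,435)).items():
    m=np.zeros_like(box);m[r0:r1,c0:c1]=1; m&=P[...,2]>15; rect(m,n)
E
python3 m.py
```

```text
panel 7719 c [538.2  67.4] s [346.4 290.9] a 4.79 z [92.3 96.1 99.9]
far 90 c [659.2  85.9] s [12.9 43.5] a 10.34 z [118.2 126.1 131.3]
  axis deg 96.27260122003172 [656.72776056  88.23922067 125.87959172]
near 79 c [426.6  -4. ] s [200.2  21.9] a 67.25 z [122.2 127.1 130.1]
  axis deg 68.97700755334272 [457.71141452  71.50558048 141.30293441]
handle 242 c [478.3  13.9] s [286.5  56.6] a 35.33 z [135.8 140.8 145. ]
rail 99 c [ 531.2 -154.7] s [ 42.2 328.7] a 75.09 z [15.4 20.4 27.3]
168.94881426452847
bottle 756 c [583.4 -65.3] s [ 63.6 409.8] a 88.59 z [ 32.7 101.8 150.9]
beaker 546 c [ 423.4 -260.1] s [ 66.9 341.7] a 4.1 z [20.6 66.7 86.6]
```

```bash
cat > m.py <<'E'
from h import *
im,d,K,o,Rm=shot('top'); P=cloud(d,K,o,Rm)
hsv=cv2.cvtColor(im,cv2.COLOR_BGR2HSV); H,S,V=[hsv[...,i].astype(int) for i in range(3)]
def bx(r0,r1,c0,c1):
    m=np.zeros(H.shape,bool);m[r0:r1,c0:c1]=1;return m
def big(m):
    n,l,s,c=cv2.connectedComponentsWithStats(m.astype(np.uint8)); i=1+np.argmax(s[1:,4]); return l==i
def rect(m,name,z):
    m=big(m); v,u=np.nonzero(m)
    X=np.array([onz(K,o,Rm,a,b,z)[:2] for a,b in zip(u,v)])
    (c,s,a)=cv2.minAreaRect(X.astype(np.float32)); mn=X.mean(0);w=np.linalg.svd(X-mn,full_matrices=False)[2][0]
    print(name,m.sum(),'c',np.round(c,1),'s',np.round(s,1),'a',round(a,2),'mean',mn.round(1),'pca',round(np.degrees(np.arctan2(w[1],w[0]))%180,1),'z',np.percentile(P[m][:,2],[10,50,90]).round(1))
rect(bx(145,300,140,240)&(H>95)&(H<125)&(S>100),'panel',96)
rect(bx(190,250,160,195)&(H>20)&(H<35)&(S>120),'yellow',96)
red=((H<8)|(H>172))&(S>150)&(V>90)
rect(bx(165,192,190,225)&red,'far',128)
rect(bx(250,278,190,225)&red,'near',128)
rect(bx(190,245,203,216)&((S<60)&(V>120)),'handle',140)
rect(bx(165,300,275,345)&(H>5)&(H<25)&(S>100),'rail',20)
E
python3 m.py
python3 - <<'E'
import cv2
im=cv2.imread('pics/top0.png')[130:310,130:430]
cv2.imwrite('pics/topc.png',cv2.resize(im,None,fx=2.6,fy=2.6,interpolation=cv2.INTER_CUBIC))
E
```

```text
panel 7089 c [556.3 129.9] s [304.3 172.1] a 4.34 mean [552.8 133.5] pca 4.7 z [92.7 95.8 98.9]
yellow 898 c [554.6 154.4] s [98.9 49.7] a 4.71 mean [554.3 154.3] pca 5.1 z [ 94.1  97.  100. ]
far 97 c [657.3  85.4] s [15.6 43.7] a 10.78 mean [655.9  87.6] pca 94.1 z [116.6 126.7 129.8]
near 82 c [460.   70.2] s [13.1 42.2] a 12.32 mean [458.9  73.1] pca 95.9 z [124.  127.1 130.7]
handle 244 c [558.2  70.6] s [102.8  14.3] a 3.9 mean [558.5  71.5] pca 4.9 z [136.2 140.3 143.3]
rail 143 c [ 564.9 -159. ] s [ 26.2 264.2] a 76.66 mean [ 579.7 -155.2] pca 166.9 z [-2.9  2.2 22.9]
```

View pics/topc.png

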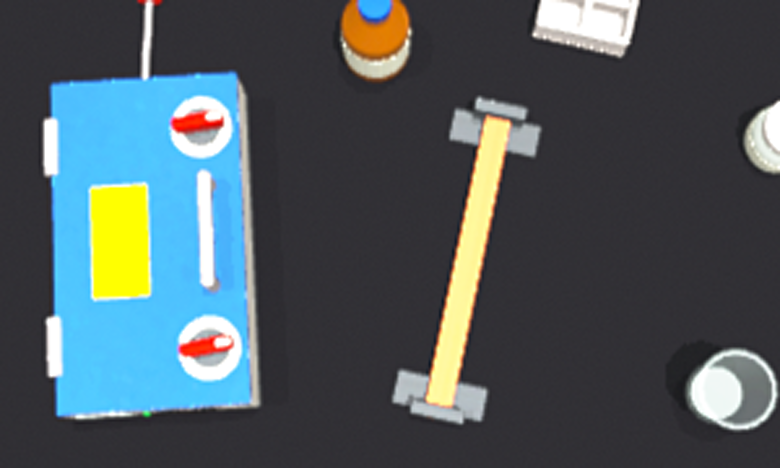

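```bash
python3 -m pendant '[1.8,-4.9,0,0,0,-0.096,150, 1.8,-4.9,0,0,0,-0.096,150, 1.8,-4.9,0,0,0,-0.096,150, 1.8,-4.9,0,0,0,-0.096,150, 1.8,-4.9,0,0,0,-0.096,150]'; python3 -m pendant '[1.8,-4.9,0,0,0,-0.096,150, 1.8,-4.9,0,0,0,-0.096,150, 1.8,-4.9,0,0,0,-0.096,150, 1.8,-4.9,0,0,0,-0.096,150, 1.8,-4.9,0,0,0,-0.096,150]'
python3 - <<'E'
from h import *
st()
shot('wrist','w1.png')
E
```

```text
time_s: 0.88
tool_pos: [372.1, 311.3, 231.4]
tool_rot: [0.0, 0.458, 0.889, 0.0]
contact_force: [0.5, -0.5, 0.3]
gripper_width: 0.411
time_s: 1.5
tool_pos: [462.3, 66.2, 231.5]
tool_rot: [0.0, 0.656, 0.755, 0.0]
contact_force: [0.7, 0.8, 0.2]
gripper_width: 0.413
{'time_s': 1.5, 'joints': [0.117, 0.189, 1.969, 0.0, 0.984, -0.023], 'qvel': [-0.885, 0.104, -0.135, -0.0, 0.026, -0.119], 'joint_torque': [5.202, -39.999, -24.006, -0.055, 0.169, 0.149], 'tool_pos': [462.261, 66.193, 231.544], 'tool_rot': [0.0, 0.656, 0.755, 0.0], 'contact_force': [0.67, 0.822, 0.153], 'torque': [-0.01, 0.013, 0.022], 'gripper_width': 0.413}
```

View pics/w1.png

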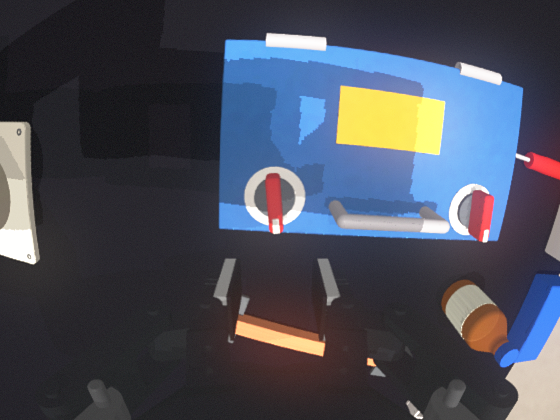

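```bash
cat > wr.py <<'E'
from h import *
import sys
def wing(fn,z=128):
    s=ctrl.sense(); print('tool',np.round(s['tool_pos'],1),'t',s['time_s'])
    im,d,K,o,Rm=shot('wrist',fn)
    hsv=cv2.cvtColor(im,cv2.COLOR_BGR2HSV); H,S,V=[hsv[...,i].astype(int) for i in range(3)]
    red=(((H<8)|(H>172))&(S>140)&(V>70)).astype(np.uint8)
    n,l,stt,c=cv2.connectedComponentsWithStats(red)
    for i in range(1,n):
        if stt[i,4]<150: continue
        v,u=np.nonzero(l==i)
        X=np.array([onz(K,o,Rm,a,b,z,True)[:2] for a,b in zip(u,v)])
        (cc,ss,a)=cv2.minAreaRect(X.astype(np.float32)); mn=X.mean(0);w=np.linalg.svd(X-mn,full_matrices=False)[2][0]
        print('px',c[i].round(),stt[i,4],'c',np.round(cc,1),'s',np.round(ss,1),'a',round(a,2),'mean',mn.round(1),'pca',round(np.degrees(np.arctan2(w[1],w[0]))%180,1))
wing(sys.argv[1])
E
python3 -m pendant '[0,0,0,0,0,0,150,0,0,0,0,0,0,150,0,0,0,0,0,0,150]'
python3 wr.py w2.png
```

```text
time_s: 1.92
tool_pos: [461.4, 68.9, 231.3]
tool_rot: [-0.0, 0.654, 0.757, -0.0]
contact_force: [-0.1, 0.5, -0.1]
gripper_width: 0.412
tool [461.4  68.9 231.3] t 1.925
px [544. 169.] 560 c [720.6 152.9] s [18.4 59.1] a 89.16 mean [719.8 152.6] pca 177.9
px [274. 202.] 671 c [458.7  72.5] s [11.  48.6] a 12.38 mean [458.  76.] pca 101.9
px [483. 222.] 501 c [654.9  87.1] s [44.2 22. ] a 78.78 mean [654.5  87.1] pca 88.1
```

```bash
python3 -m pendant '[-0.2,0.2,-3,0,0,0.06,150,0,0,-3,0,0,0,150,0,0,-3,0,0,0,150,0,0,-2.5,0,0,0,150,0,0,-1,0,0,0,150]'; python3 -m pendant '[0,0,0,0,0,0,150,0,0,0,0,0,0,255,0,0,0,0,0,0,255,0,0,0,0,0,0,255,0,0,0,0,0,0,255]'; python3 wr.py w3.png
```

```text
time_s: 2.6
tool_pos: [458.9, 70.5, 105.2]
tool_rot: [-0.001, 0.631, 0.776, -0.001]
contact_force: [-0.3, 0.5, 0.5]
gripper_width: 0.415
time_s: 3.22
tool_pos: [460.2, 70.0, 107.4]
tool_rot: [0.0, 0.632, 0.775, 0.001]
contact_force: [-2.0, 0.5, 7.0]
gripper_width: 0.12
tool [460.2  70.  107.4] t 3.225
px [276. 277.] 2330 c [458.4  74.4] s [11.4 52.6] a 11.65 mean [457.6  78.5] pca 102.0
px [553. 306.] 595 c [637.6  78.7] s [18.3 55.2] a 41.39 mean [638.3  81.8] pca 134.3
```

View pics/w3.png

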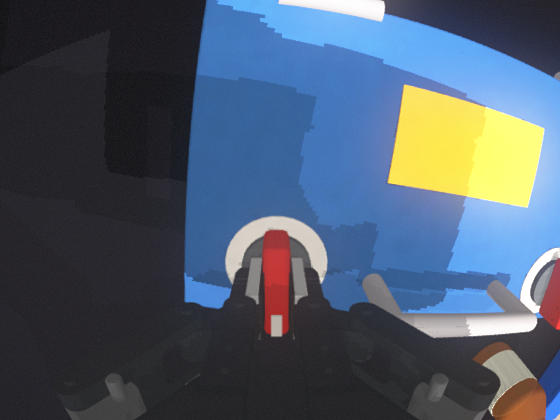

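```bash
python3 -m pendant '[0,0,0.3,0,0,0.17,255,0,0,0,0,0,0.17,255,0,0,0,0,0,0.17,255,0,0,0,0,0,0.17,255,0,0,0,0,0,0.17,255]';python3 -m pendant '[0,0,0,0,0,0.17,255,0,0,0,0,0,0.17,255,0,0,0,0,0,0.17,255,0,0,0,0,0,0.04,255,0,0,0,0,0,0,255]'; python3 wr.py w4.png
```

```text
time_s: 3.9
tool_pos: [459.9, 70.1, 108.7]
tool_rot: [0.0, 0.254, 0.967, 0.0]
contact_force: [4.3, 3.5, -16.3]
gripper_width: 0.12
time_s: 4.53
tool_pos: [459.9, 70.0, 108.8]
tool_rot: [0.0, -0.016, 1.0, 0.0]
contact_force: [4.1, 3.1, -18.2]
gripper_width: 0.128
tool [459.9  70.  108.8] t 4.525
px [276. 277.] 2284 c [455.8  70.9] s [53.2 11.7] a 2.49 mean [451.4  70.6] pca 2.0
```

View pics/w4.png

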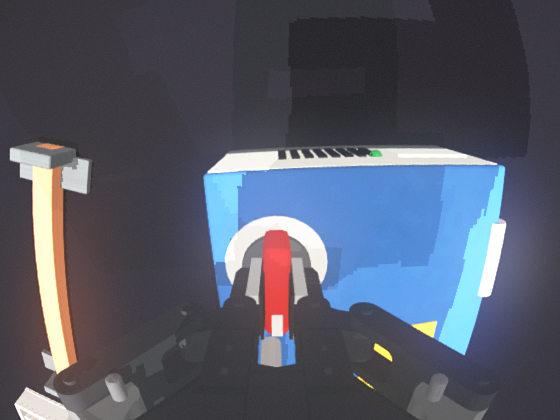

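```bash
python3 -m pendant '[0,0,0,0,0,0,150,0,0,0,0,0,0,150,0,0,0,0,0,0,150,0,0,4,0,0,0,150,0,0,5,0,0,-0.16,150]';python3 -m pendant '[4,0.3,1,0,0,-0.18,150,4,0.3,0,0,0,-0.18,150,4,0.3,0,0,0,-0.18,150,4,0.3,0,0,0,-0.18,150,2,0.3,0,0,0,-0.18,150]';python3 -m pendant '[0,0,0,0,0,-0.18,150,0,0,0,0,0,-0.18,150,0,0,0,0,0,-0.04,150,0,0,0,0,0,0,150,0,0,0,0,0,0,150]'; python3 wr.py w5.png; python3 m.py; python3 -c "
from h import *
shot('top','top1.png');shot('side','side1.png')"
```

```text
time_s: 5.2
tool_pos: [458.9, 69.7, 199.8]
tool_rot: [-0.001, 0.066, 0.998, -0.0]
contact_force: [1.1, 0.6, 0.3]
gripper_width: 0.41
time_s: 5.82
tool_pos: [641.7, 84.8, 209.5]
tool_rot: [0.0, 0.494, 0.869, 0.0]
contact_force: [-0.9, -0.2, 0.5]
gripper_width: 0.41
time_s: 6.45
tool_pos: [639.8, 84.8, 209.4]
tool_rot: [0.0, 0.654, 0.756, 0.0]
contact_force: [0.6, -0.6, -0.6]
gripper_width: 0.408
tool [639.8  84.8 209.4] t 6.45
px [464. 156.] 1551 c [779.9 158. ] s [74.5 18.2] a 0.03 mean [778.1 157.9] pca 179.5
px [302. 214.] 779 c [657.8  88.9] s [11.2 49.4] a 11.07 mean [657.   92.5] pca 101.4
px [ 70. 202.] 812 c [465.   74.3] s [58.5 18. ] a 1.85 mean [466.   74.9] pca 9.1
panel 1367 c [561.9  69. ] s [301.9  49.7] a 4.34 mean [543.8  59.4] pca 2.1 z [92.7 95.9 98.7]Traceback (most recent call last):
  File "m.py", line 14, in <module>
    rect(bx(190,250,160,195)&(H>20)&(H<35)&(S>120),'yellow',96)
    ~~~~^^^^^^^^^^^^^^^^^^^^^^^^^^^^^^^^^^^^^^^^^^^^^^^^^^^^^^^
  File "m.py", line 9, in rect
    m=big(m); v,u=np.nonzero(m)
  File "m.py", line 7, in big
    n,l,s,c=cv2.connectedComponentsWithStats(m.astype(np.uint8)); i=1+np.argmax(s[1:,4]); return l==i
                                                                      ~~~~~~~~~^^^^^^^^^
    return _wrapfunc(a, 'argmax', axis=axis, out=out, **kwds)
    return bound(*args, **kwds)
ValueError: attempt to get argmax of an empty sequence
```

View pics/w5.png

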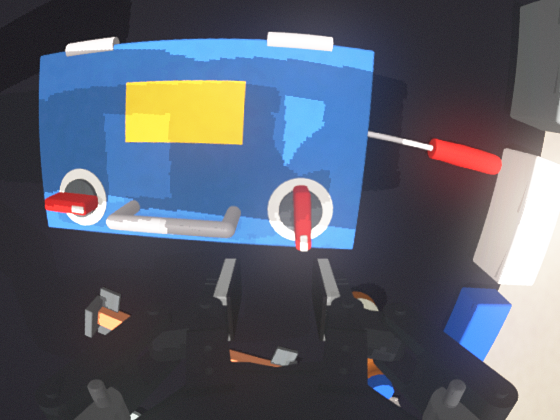

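```bash
python3 -m pendant '[1.95,0.2,0,0,0,0.05,150,0,0,-3,0,0,0,150,0,0,-3,0,0,0,150,0,0,-3,0,0,0,150,0,0,-1.1,0,0,0,150]'; python3 -m pendant '[0,0,0,0,0,0,150,0,0,0,0,0,0,255,0,0,0,0,0,0,255,0,0,0,0,0,0,255,0,0,0,0,0,0,255]'; python3 -m pendant '[0,0,0,0,0,0.17,255,0,0,0,0,0,0.17,255,0,0,0,0,0,0.17,255,0,0,0,0,0,0.17,255,0,0,0,0,0,0.17,255]';python3 -m pendant '[0,0,0,0,0,0.17,255,0,0,0,0,0,0.17,255,0,0,0,0,0,0.17,255,0,0,0,0,0,0.04,255,0,0,0,0,0,0,255]'; python3 wr.py w6.png
```

```text
time_s: 7.28
tool_pos: [658.1, 86.7, 106.4]
tool_rot: [-0.001, 0.636, 0.772, -0.001]
contact_force: [-0.8, 0.3, 0.2]
gripper_width: 0.413
time_s: 7.9
tool_pos: [659.5, 86.8, 110.0]
tool_rot: [0.0, 0.636, 0.772, 0.0]
contact_force: [-3.6, -0.7, 5.2]
gripper_width: 0.121
time_s: 8.52
tool_pos: [658.9, 86.5, 109.9]
tool_rot: [-0.0, 0.258, 0.966, -0.0]
contact_force: [-5.5, -2.0, 7.2]
gripper_width: 0.123
time_s: 9.15
tool_pos: [658.8, 86.2, 109.9]
tool_rot: [-0.0, -0.011, 1.0, -0.0]
contact_force: [-5.2, -3.8, 7.6]
gripper_width: 0.122
tool [658.8  86.2 109.9] t 9.15
px [276. 275.] 2227 c [654.3  86.7] s [52.2 11.5] a 1.43 mean [650.2  86.7] pca 1.7
```

View pics/w6.png

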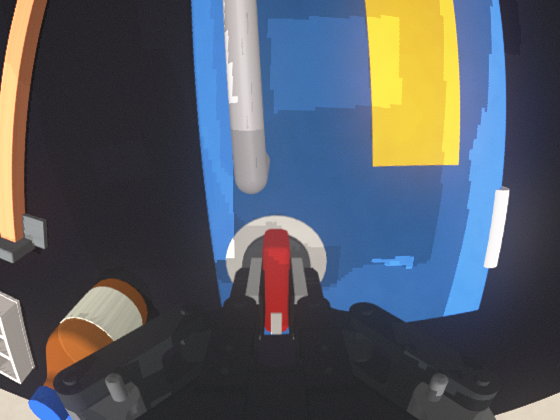

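```bash
python3 -m pendant '[0,0,0,0,0,0,140,0,0,0,0,0,0,140,0,0,0,0,0,0,140,0,0,4,0,0,0,140,0,0,5,0,0,0,140]';python3 -m pendant '[-3.5,-0.5,0,0,0,0.06,140,-3.5,-0.5,0,0,0,0,140,-2.9,-0.44,0,0,0,0,140,0,0,0,0,0,0,140,0,0,0,0,0,0,140]';  python3 wr.py w7.png
```

```text
time_s: 9.82
tool_pos: [658.5, 86.9, 197.9]
tool_rot: [-0.001, -0.011, 1.0, -0.0]
contact_force: [1.1, -0.4, 0.9]
gripper_width: 0.449
time_s: 10.45
tool_pos: [561.4, 72.6, 198.8]
tool_rot: [0.001, -0.041, 0.999, 0.0]
contact_force: [-0.1, -0.5, -0.8]
gripper_width: 0.452
tool [561.4  72.6 198.8] t 10.45
px [285.  72.] 931 c [459.   70.4] s [44.1 11.2] a 1.96 mean [456.2  70.4] pca 1.0
px [283. 329.] 521 c [651.6  86.4] s [58.2 11.3] a 1.13 mean [652.2  86.5] pca 179.7
```

View pics/w7.png

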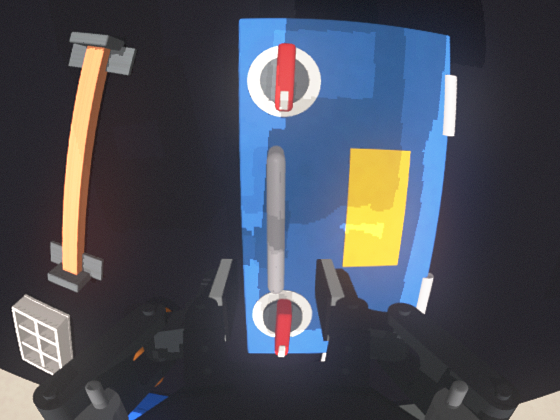

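```bash
python3 -m pendant '[-0.15,-0.05,-3,0,0,0,140,0,0,-3,0,0,0,140,0,0,-2.2,0,0,0,140,0,0,0,0,0,0,255,0,0,0,0,0,0,255]'; python3 -m pendant '[0,0,0,0,0,0,255,0,0,0,0,0,0,255,0,0,0,0,0,0,255]';  python3 wr.py w8.png; python3 -c "
from h import *
st();shot('side','side2.png')"
```

```text
time_s: 11.12
tool_pos: [559.4, 72.0, 116.5]
tool_rot: [0.0, -0.041, 0.999, -0.0]
contact_force: [0.5, -0.5, -6.0]
gripper_width: 0.12
time_s: 11.5
tool_pos: [559.4, 72.1, 116.8]
tool_rot: [0.001, -0.041, 0.999, 0.0]
contact_force: [3.2, 1.2, -5.8]
gripper_width: 0.115
tool [559.4  72.1 116.8] t 11.5
px [292.  54.] 2458 c [458.9  70.7] s [44.8 11.4] a 1.82 mean [456.4  70.6] pca 2.0
{'time_s': 11.55, 'joints': [0.107, 0.492, 1.841, 0.0, 0.807, -1.546], 'qvel': [0.0, 0.001, 0.003, 0.001, 0.001, -0.001], 'joint_torque': [-0.368, -55.403, -21.112, -0.162, 0.692, -0.036], 'tool_pos': [559.388, 72.102, 116.785], 'tool_rot': [0.001, -0.041, 0.999, 0.0], 'contact_force': [2.285, 0.896, -5.225], 'torque': [0.134, -0.38, -0.008], 'gripper_width': 0.117}
```

View pics/side2.png

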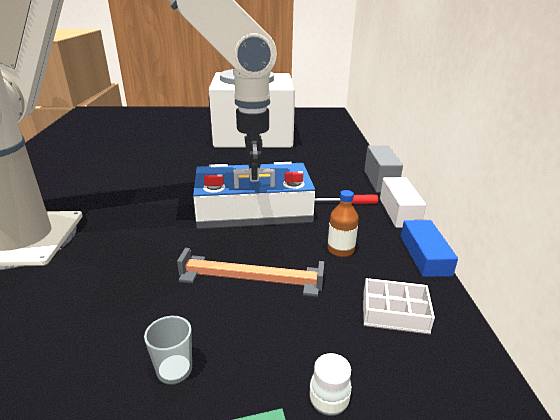

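```bash
cat > arc.py <<'E'
import numpy as np,sys
a,b,n,k=float(sys.argv[1]),float(sys.argv[2]),int(sys.argv[3]),float(sys.argv[4])
u=np.array([.9966,.0819]);v=np.array([-.0819,.9966])
def tcp(t):
    h=142*np.array([-np.cos(t),np.sin(t)])+46*np.array([np.sin(t),np.cos(t)]); f=k*t
    return h-19*np.array([np.sin(f),np.cos(f)])
T=np.linspace(a,b,n+1); acc=np.zeros(3); p0=tcp(a)
for i in range(n):
    q=(tcp(T[i+1])-p0)/10; w=np.array([*(v*q[0]),q[1]]); s=np.round(w-acc,2); acc+=s
    f=-k*(T[i+1]-T[i]); print(round(T[i+1],3),*s,*np.round(f*u,3))
E
python3 arc.py 0 1.65 20 0.3333
```

```text
0.082 -0.03 0.37 1.16 -0.027 -0.002
0.165 -0.04 0.47 1.11 -0.027 -0.002
0.247 -0.04 0.56 1.08 -0.027 -0.002
0.33 -0.06 0.64 1.01 -0.027 -0.002
0.412 -0.06 0.73 0.96 -0.027 -0.002
0.495 -0.06 0.8 0.9 -0.027 -0.002
0.577 -0.07 0.87 0.82 -0.027 -0.002
0.66 -0.08 0.93 0.75 -0.027 -0.002
0.742 -0.08 0.99 0.66 -0.027 -0.002
0.825 -0.09 1.04 0.57 -0.027 -0.002
0.907 -0.09 1.09 0.49 -0.027 -0.002
0.99 -0.09 1.12 0.39 -0.027 -0.002
1.072 -0.09 1.14 0.29 -0.027 -0.002
1.155 -0.1 1.17 0.2 -0.027 -0.002
1.237 -0.1 1.17 0.09 -0.027 -0.002
1.32 -0.09 1.18 -0.0 -0.027 -0.002
1.402 -0.1 1.18 -0.11 -0.027 -0.002
1.485 -0.09 1.16 -0.2 -0.027 -0.002
1.568 -0.1 1.13 -0.3 -0.027 -0.002
1.65 -0.09 1.11 -0.4 -0.027 -0.002
```

```bash
python3 -m pendant '[-0.03,0.37,1.16,-0.027,-0.002,0,255,-0.04,0.47,1.11,-0.027,-0.002,0,255,-0.04,0.56,1.08,-0.027,-0.002,0,255,-0.06,0.64,1.01,-0.027,-0.002,0,255,-0.06,0.73,0.96,-0.027,-0.002,0,255]'
```

```text
time_s: 12.22
tool_pos: [557.1, 99.0, 170.1]
tool_rot: [0.003, -0.041, 0.997, -0.069]
contact_force: [4.5, -2.2, -8.2]
gripper_width: 0.111
```

```bash
python3 -m pendant '[-0.06,0.8,0.9,-0.027,-0.002,0,255,-0.07,0.87,0.82,-0.027,-0.002,0,255,-0.08,0.93,0.75,-0.027,-0.002,0,255,-0.08,0.99,0.66,-0.027,-0.002,0,255,-0.09,1.04,0.57,-0.027,-0.002,0,255]';python3 -m pendant '[-0.09,1.09,0.49,-0.027,-0.002,0,255,-0.09,1.12,0.39,-0.027,-0.002,0,255,-0.09,1.14,0.29,-0.027,-0.002,0,255,-0.1,1.17,0.2,-0.027,-0.002,0,255,-0.1,1.17,0.09,-0.027,-0.002,0,255]'; python3 -c "
from h import *
shot('side','side3.png')"
```

```text
time_s: 12.85
tool_pos: [553.4, 144.2, 207.9]
tool_rot: [0.005, -0.041, 0.99, -0.137]
contact_force: [4.5, -7.3, -1.3]
gripper_width: 0.115
time_s: 13.48
tool_pos: [548.9, 201.0, 224.7]
tool_rot: [0.008, -0.04, 0.978, -0.204]
contact_force: [0.2, -8.6, 12.2]
gripper_width: 0.113
```

View pics/side3.png

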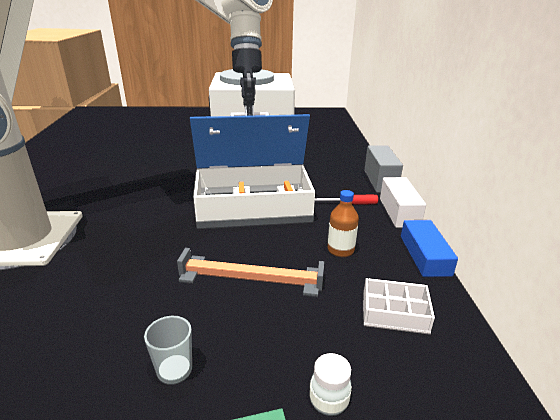

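```bash
python3 -m pendant '[-0.09,1.18,0,-0.027,-0.002,0,255,-0.1,1.18,-0.11,-0.027,-0.002,0,255,-0.09,1.16,-0.2,-0.027,-0.002,0,255,-0.1,1.13,-0.3,-0.027,-0.002,0,255,-0.09,1.11,-0.4,-0.027,-0.002,0,255]';python3 -m pendant '[0,0,0,0,0,0,255,0,0,0,0,0,0,255]'; python3 -c "
from h import *
shot('side','side4.png');shot('top','top4.png')"
```

```text
time_s: 14.15
tool_pos: [544.3, 260.2, 214.3]
tool_rot: [0.01, -0.039, 0.962, -0.269]
contact_force: [2.3, -6.3, -8.6]
gripper_width: 0.118
time_s: 14.4
tool_pos: [544.1, 262.0, 213.1]
tool_rot: [0.01, -0.04, 0.963, -0.266]
contact_force: [-1.1, 5.3, 7.3]
gripper_width: 0.113
```

View pics/side4.png

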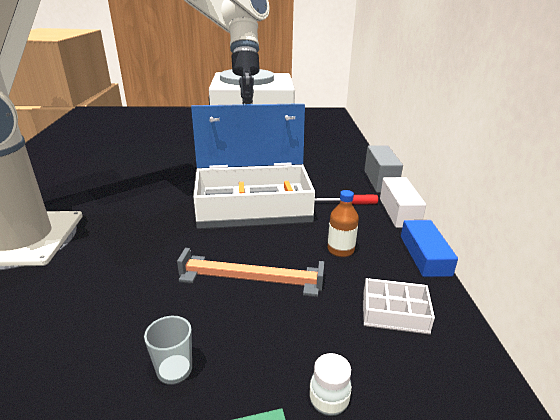

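View pics/top4.png

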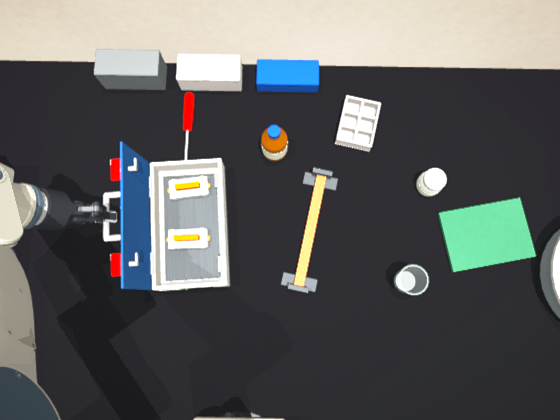

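```bash
python3 -m pendant '[0,0,0,0,0,0,185,0,0,0,0,0,0,185,0,0,0,0,0,0,185,-0.1,1.05,1.7,0,0,0,185,-0.2,2.1,3.4,0,0,0,185]';python3 -m pendant '[-0.2,2.1,3.4,0,0,0,185,0,0,3,0.15,0.013,0,185,0,0,3,0.15,0.013,0,185,0,-4,0,0.15,0.013,0,185,0,-5,0,0.1,0.007,0,185]'; python3 -c "
from h import *
shot('side','side5.png');im,d,K,o,Rm=shot('top','top5.png')
cv2.imwrite('pics/top5c.png',cv2.resize(im[130:310,90:350],None,fx=3,fy=3,interpolation=cv2.INTER_CUBIC))
"
```

```text
time_s: 15.12
tool_pos: [539.7, 291.8, 262.3]
tool_rot: [0.008, -0.039, 0.963, -0.268]
contact_force: [0.8, 0.9, 0.2]
gripper_width: 0.272
time_s: 15.75
tool_pos: [538.7, 222.9, 358.6]
tool_rot: [-0.001, -0.043, 0.999, 0.008]
contact_force: [1.1, -0.6, -0.2]
gripper_width: 0.275
```

View pics/top5c.png

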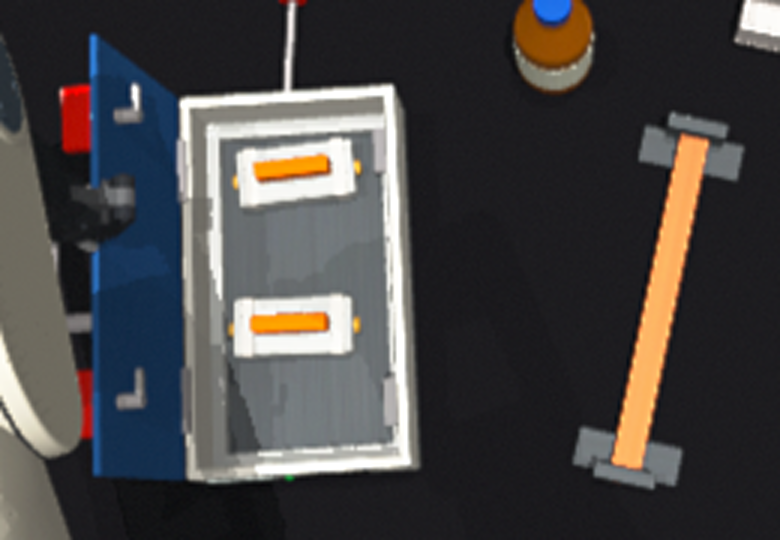

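```bash
cat > fins.py <<'E'
from h import *
def run(extra=True):
    im,d,K,o,Rm=shot('top')
    hsv=cv2.cvtColor(im,cv2.COLOR_BGR2HSV); H,S,V=[hsv[...,i].astype(int) for i in range(3)]
    m=((H>8)&(H<22)&(S>150)&(V>140)).astype(np.uint8)
    m[:165]=0; m[305:]=0; m[:,:140]=0; m[:,350:]=0
    m[:,255:295][:170]=0
    n,l,s,c=cv2.connectedComponentsWithStats(m)
    for i in range(1,n):
        if s[i,4]<40: continue
        v,u=np.nonzero(l==i); 
        z=66 if c[i][0]<240 else 20
        X=np.array([onz(K,o,Rm,a,b,z)[:2] for a,b in zip(u,v)])
        (cc,ss,a)=cv2.minAreaRect(X.astype(np.float32)); mn=X.mean(0);w=np.linalg.svd(X-mn,full_matrices=False)[2][0]
        print('px',c[i].round(),s[i,4],'z',z,'c',np.round(cc,1),'s',np.round(ss,1),'mean',mn.round(1),'pca',round(np.degrees(np.arctan2(w[1],w[0]))%180,1))
run()
E
python3 fins.py
python3 - <<'E'
import cv2,numpy as np
im=cv2.imread('pics/top0.png');h=cv2.cvtColor(im,cv2.COLOR_BGR2HSV); print(h[230,305:318])
E
```

```text
px [310. 229.] 1045 z 20 c [ 555.1 -161.5] s [ 24.6 279. ] mean [ 554.9 -161.2] pca 168.6
px [187. 186.] 152 z 66 c [649.  138.4] s [15.1 58.6] mean [649.  138.4] pca 97.2
px [186. 237.] 143 z 66 c [523.6 134.3] s [13.6 56.9] mean [523.7 134.7] pca 93.4
[[ 25 117 255]
 [ 29 101 255]
 [ 28  96 255]
 [ 28  99 255]
 [ 28  99 255]
 [ 28 100 255]
 [ 27 104 255]
 [ 27 106 255]
 [ 28 100 255]
 [ 30  83 255]
 [ 11 161 215]
 [167  43  53]
 [116  39  52]]
```

```bash
python3 -m pendant '[-0.3,-2.9,0,0,0,-0.177,150,-0.3,-3,0,0,0,-0.177,150,-0.3,-2.9,0,0,0,-0.177,150,-0.3,0,-2,0,0,-0.177,150,-0.3,0,-3,0,0,-0.177,150]';python3 -m pendant '[0,0,-3,0,0,-0.177,150,0,0,-3,0,0,-0.177,150,0,0,-3,0,0,-0.177,150,0,0,0,0,0,-0.177,150,0,0,0,0,0,0,150]'; python3 -c "
from h import *
st();shot('wrist','w9.png')"
```

```text
time_s: 16.52
tool_pos: [524.3, 136.4, 307.1]
tool_rot: [0.001, 0.392, 0.92, 0.007]
contact_force: [0.2, -0.1, -0.1]
gripper_width: 0.413
time_s: 17.15
tool_pos: [523.7, 136.5, 216.1]
tool_rot: [0.002, 0.684, 0.73, 0.005]
contact_force: [-0.6, -0.2, 0.3]
gripper_width: 0.415
{'time_s': 17.15, 'joints': [0.231, 0.315, 1.836, 0.003, 0.98, 0.164], 'qvel': [-0.008, -0.013, -0.004, 0.001, -0.003, -0.084], 'joint_torque': [-0.083, -46.104, -25.464, -0.007, -0.019, 1.037], 'tool_pos': [523.672, 136.474, 216.12], 'tool_rot': [0.002, 0.684, 0.73, 0.005], 'contact_force': [-0.561, -0.24, 0.276], 'torque': [0.0, -0.006, -0.027], 'gripper_width': 0.415}
```

View pics/w9.png

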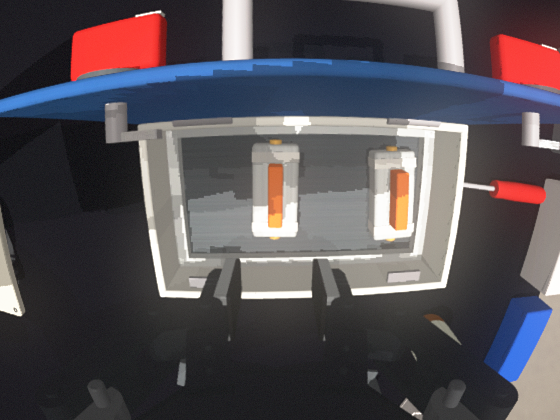

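```bash
cat > wf.py <<'E'
from h import *
import sys
fn=sys.argv[1]; z=float(sys.argv[2])
s=ctrl.sense(); print('tool',np.round(s['tool_pos'],1),np.round(s['tool_rot'],3))
im,d,K,o,Rm=shot('wrist',fn)
hsv=cv2.cvtColor(im,cv2.COLOR_BGR2HSV); H,S,V=[hsv[...,i].astype(int) for i in range(3)]
m=((H>6)&(H<22)&(S>150)&(V>100)).astype(np.uint8)
n,l,stt,c=cv2.connectedComponentsWithStats(m)
for i in range(1,n):
    if stt[i,4]<200: continue
    # image top-right region only
    v,u=np.nonzero(l==i)
    X=np.array([onz(K,o,Rm,a,b,z,True)[:2] for a,b in zip(u,v)])
    (cc,ss,a)=cv2.minAreaRect(X.astype(np.float32)); mn=X.mean(0);w=np.linalg.svd(X-mn,full_matrices=False)[2][0]
    print('px',c[i].round(),stt[i,4],'c',np.round(cc,1),'s',np.round(ss,1),'mean',mn.round(1),'pca',round(np.degrees(np.arctan2(w[1],w[0]))%180,1))
E
python3 wf.py w10.png 66
```

```text
tool [523.9 136.3 216.5] [0.002 0.683 0.73  0.006]
px [274. 195.] 848 c [523.  137.5] s [12.4 60.2] mean [522.8 138.5] pca 93.5
px [401. 200.] 649 c [648.6 140.7] s [12.9 58. ] mean [648.6 141.6] pca 97.9
```

```bash
python3 -m pendant '[-0.05,-0.05,-4,0,0,0,150,0,0,-4,0,0,0,150,0,0,-4,0,0,0,150,0,0,-3,0,0,0,150,0,0,-1.9,0,0,0,150]'; python3 -m pendant '[0,0,0,0,0,0,150,0,0,0,0,0,0,255,0,0,0,0,0,0,255,0,0,0,0,0,0,255,0,0,0,0,0,0,255]'; python3 wf.py w11.png 66
```

```text
time_s: 17.88
tool_pos: [522.9, 134.8, 46.1]
tool_rot: [0.002, 0.684, 0.73, 0.005]
contact_force: [-0.8, 1.1, 0.1]
gripper_width: 0.409
time_s: 18.5
tool_pos: [524.0, 134.8, 48.4]
tool_rot: [0.003, 0.685, 0.729, 0.007]
contact_force: [0.7, 1.1, 7.1]
gripper_width: 0.15
tool [524.  134.8  48.4] [0.003 0.685 0.729 0.007]
px [241.  15.] 298 c [501.7 251.4] s [13.6  7.9] mean [501.9 251.3] pca 87.0
px [413.  27.] 4702 c [583.2 265.4] s [159.   27.8] mean [576.7 258.1] pca 7.9
px [192.  24.] 290 c [481.5 247.9] s [ 9.2 23.3] mean [482.8 247.7] pca 156.3
px [276. 276.] 3699 c [522.8 138.7] s [13.7 65.4] mean [522.5 141.7] pca 93.6
px [503. 283.] 1311 c [649.  140.1] s [14.3 59.8] mean [649.5 138. ] pca 97.6
```

View pics/w11.png

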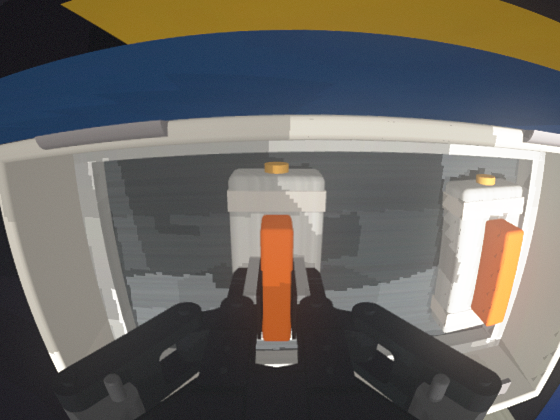

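```bash
python3 -m pendant '[0,0,1,0,0,0,255,0,0,2,0,0,0,255,0,0,3,0,0,0,255,0,0,3,0,0,0,255,0,0,0.5,0,0,0,255]'; python3 wf.py w12.png 160; python3 -c "
from h import *
shot('side','side6.png')"
```

```text
time_s: 19.18
tool_pos: [523.8, 134.6, 144.0]
tool_rot: [0.003, 0.685, 0.729, 0.007]
contact_force: [0.4, -0.5, -3.1]
gripper_width: 0.149
tool [523.8 134.6 144. ] [0.003 0.685 0.729 0.007]
px [276. 276.] 3650 c [522.6 137.9] s [13.8 65.6] mean [522.4 140.7] pca 93.5
```

View pics/w12.png

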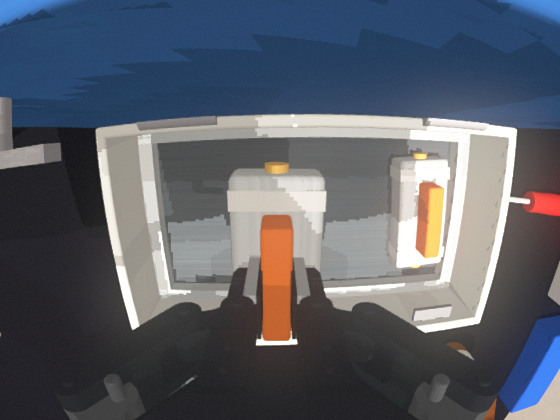

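View pics/side6.png

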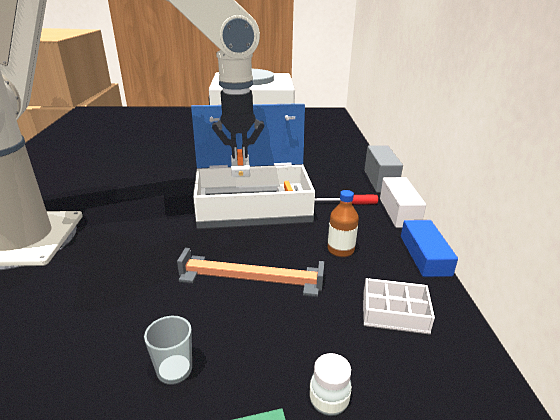

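```bash
python3 -m pendant '[-0.1,-2,0,0,0,-0.03,255,-0.22,-3.6,0,0,0,-0.033,255,-0.22,-3.8,0,0,0,-0.033,255,-0.22,-3.8,0,0,0,-0.033,255,-0.22,-3.8,0,0,0,-0.033,255]'; python3 -m pendant '[-0.22,-3.8,0,0,0,-0.033,255,-0.22,-3.8,0,0,0,-0.033,255,-0.2,-2.8,0,0,0,-0.032,255,-0.2,-1.4,0,0,0,0,255,0,0,0,0,0,0,255]';python3 wf.py w13.png 20; python3 -c "
from h import *
shot('top','top6.png')"
```

```text
time_s: 19.9
tool_pos: [511.5, -37.6, 140.7]
tool_rot: [0.001, 0.742, 0.67, 0.004]
contact_force: [0.4, -0.3, -3.1]
gripper_width: 0.143
time_s: 20.52
tool_pos: [503.7, -154.2, 141.2]
tool_rot: [0.002, 0.774, 0.633, 0.005]
contact_force: [0.0, -0.4, -2.6]
gripper_width: 0.148
tool [ 503.7 -154.2  141.2] [0.002 0.774 0.633 0.005]
px [547.  70.] 1697 c [811.6 -60.4] s [84.9 49.9] mean [813.4 -63.8] pca 75.0
px [492.  77.] 444 c [732.8 -69.7] s [28.5 59.7] mean [728.5 -70. ] pca 91.0
px [276. 270.] 3218 c [ 489.  -230.8] s [137.6  30.3] mean [ 491.4 -215.8] pca 79.1
```

View pics/w13.png

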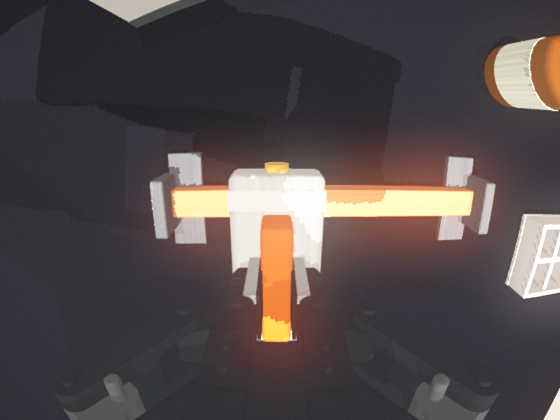

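View pics/top6.png

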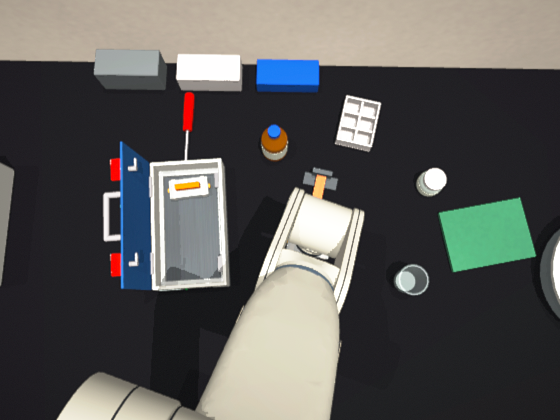

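```bash
python3 - <<'E'
from h import *
im,d,K,o,Rm=shot('wrist')
hsv=cv2.cvtColor(im,cv2.COLOR_BGR2HSV); H,S,V=[hsv[...,i].astype(int) for i in range(3)]
m=(H>4)&(H<35)&(S>60)&(V>120)
pts=[]
for c in list(range(182,222,4))+list(range(335,462,6)):
    r=np.nonzero(m[170:235,c])[0]+170
    if len(r)<8: continue
    a=onz(K,o,Rm,c,r.min()-.5,20,True);b=onz(K,o,Rm,c,r.max()+.5,20,True)
    pts.append([*a[:2],*b[:2]])
pts=np.array(pts); v=np.array([.198,.980])
c0=np.array([555,-161.4])
print(np.round((pts[:,:2]-c0)@v,1)); print(np.round((pts[:,2:]-c0)@v,1))
E
```

```text
[14.5 14.4 14.4 14.3 14.3 22.9 16.  15.9 15.9 15.8 19.3 21.1 22.  23.
 22.2 23.2 25.1 26.9 29.7 29.  27.4 26.7 31.3 27.  30.9 27.4 26.7 26.
 30.  16.1 15.3 15.5]
[-13.7 -13.6 -13.6 -13.6 -13.6 -13.6 -20.1 -13.6 -14.5 -14.5 -28.7 -28.8
 -26.9 -27.9 -29.  -29.1 -29.2 -29.2 -29.3 -29.5 -29.6 -29.7 -29.8 -29.9
 -30.1 -30.2 -30.4 -30.6 -12.3 -12.3 -12.4 -19.7]
```

```bash
python3 -m pendant '[0.05,0.1,-3,0,0,0,255,0,0,-3,0,0,0,255,0,0,-2,0,0,0,255,0,0,-0.9,0,0,0,255,0,0,0,0,0,0,255]'; python3 -m pendant '[0,0,0,0,0,0,255,0,0,-0.1,0,0,0,255,0,0,0,0,0,0,255]';python3 -c "
from h import *
shot('side','side7.png'); st()"
```

```text
time_s: 21.3
tool_pos: [505.0, -151.9, 52.8]
tool_rot: [0.002, 0.773, 0.634, 0.005]
contact_force: [-0.1, -0.2, -2.4]
gripper_width: 0.148
time_s: 21.68
tool_pos: [505.3, -152.7, 52.5]
tool_rot: [0.003, 0.774, 0.634, 0.005]
contact_force: [-0.4, 0.8, -3.2]
gripper_width: 0.146
{'time_s': 21.725, 'joints': [-0.319, 0.56, 1.946, 0.01, 0.625, -0.129], 'qvel': [0.001, 0.003, 0.002, 0.001, 0.001, -0.0], 'joint_torque': [0.032, -53.433, -16.93, 0.02, -0.057, 0.0], 'tool_pos': [505.293, -152.681, 52.405], 'tool_rot': [0.003, 0.774, 0.634, 0.005], 'contact_force': [-0.162, -0.669, -2.005], 'torque': [-0.005, 0.036, 0.032], 'gripper_width': 0.147}
```

View pics/side7.png

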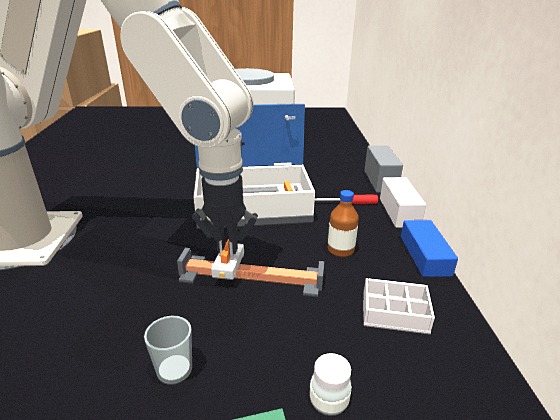

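```bash
python3 -m pendant '[0,0,-0.2,0,0,0,255,0,0,-0.1,0,0,0,255,0,0,0,0,0,0,255]';python3 -m pendant '[0,0,-0.1,0,0,0,255,0,0,0,0,0,0,255]'; python3 -m pendant '[0,0,-0.1,0,0,0,255,0,0,0,0,0,0,255]'
```

```text
time_s: 22.1
tool_pos: [505.0, -152.5, 48.8]
tool_rot: [0.002, 0.774, 0.634, 0.005]
contact_force: [-0.6, -0.6, -3.1]
gripper_width: 0.147
time_s: 22.35
tool_pos: [505.2, -152.6, 48.3]
tool_rot: [0.003, 0.774, 0.634, 0.005]
contact_force: [-0.4, 0.3, 2.2]
gripper_width: 0.148
time_s: 22.6
tool_pos: [505.4, -152.6, 48.2]
tool_rot: [0.003, 0.774, 0.634, 0.005]
contact_force: [-3.2, 1.7, 13.2]
gripper_width: 0.147
```

```bash
python3 -m pendant '[0,0,0.1,0,0,0,255,0,0,0,0,0,0,230,0,0,0,0,0,0,200,0,0,0,0,0,0,150,0,0,0,0,0,0,150]';python3 -m pendant '[0,0,0,0,0,0,150,0,0,2,0,0,0,150,0,0,4,0,0,0,150,0,0,4,0,0,0,150,0,0,0,0,0,0,150]'; python3 wf.py w14.png 66; python3 -c "
from h import *
im,*_=shot('side','side8.png');cv2.imwrite('pics/side8c.png',cv2.resize(im[220:310,160:340],None,fx=4,fy=4))"
```

```text
time_s: 23.22
tool_pos: [505.1, -152.6, 47.9]
tool_rot: [0.003, 0.774, 0.634, 0.005]
contact_force: [0.0, -0.6, 0.5]
gripper_width: 0.412
time_s: 23.85
tool_pos: [507.2, -153.2, 151.0]
tool_rot: [0.005, 0.774, 0.634, 0.007]
contact_force: [0.4, 0.2, 0.2]
gripper_width: 0.407
tool [ 507.2 -153.2  151. ] [0.005 0.774 0.634 0.007]
px [542.  73.] 2499 c [769.4 -63.8] s [73.1 58.4] mean [770.3 -67.1] pca 62.3
px [483.  79.] 399 c [697.2 -71.2] s [22.8 49.3] mean [693.8 -71.4] pca 91.6
px [272. 192.] 608 c [ 508. -134.] s [28.7 12.4] mean [ 508.4 -132.6] pca 78.5
px [399. 187.] 327 c [ 611.7 -148.1] s [ 3.9 79.2] mean [ 605.2 -147. ] pca 168.1
```

View pics/side8c.png

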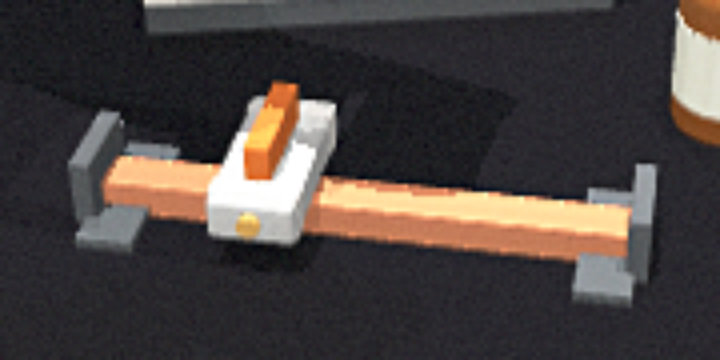

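View pics/w14.png

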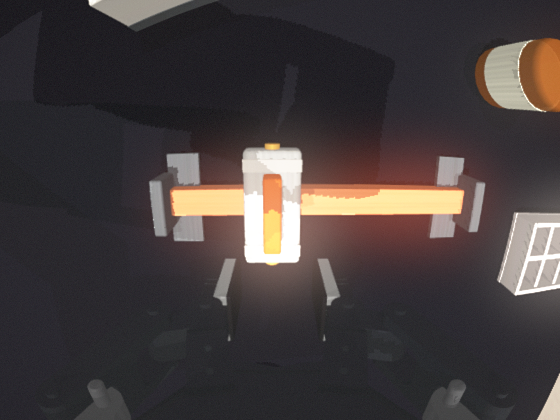

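```bash
python3 -m pendant '[0,0,3,0,0,0,150,0.8,2,2,0,0,0.04,150,1.8,4,0,0,0,0.041,150,2,4,0,0,0,0.041,150,2,4,0,0,0,0.041,150]'; python3 -m pendant '[2,4,0,0,0,0.041,150,2,4,0,0,0,0.041,150,2,4,0,0,0,0.041,150,1.5,3,0,0,0,0.041,150,0,0,0,0,0,0,150]';python3 -m pendant '[0,0,0,0,0,0,150]';python3 wf.py w15.png 66; python3 fins.py
```

```text
time_s: 24.58
tool_pos: [570.7, -11.3, 196.3]
tool_rot: [0.001, 0.719, 0.695, 0.004]
contact_force: [0.5, -0.4, -0.9]
gripper_width: 0.416
time_s: 25.2
tool_pos: [645.9, 139.4, 195.7]
tool_rot: [0.001, 0.659, 0.752, 0.005]
contact_force: [-0.8, 0.0, -0.2]
gripper_width: 0.408
time_s: 25.32
tool_pos: [645.0, 137.0, 196.3]
tool_rot: [0.001, 0.66, 0.751, 0.004]
contact_force: [-0.4, -0.1, -0.8]
gripper_width: 0.41
tool [645.  137.  196.3] [0.001 0.66  0.751 0.004]
px [281. 195.] 914 c [648.7 142.1] s [12.2 60.1] mean [648.7 144. ] pca 98.6
px [315. 206.] 592 z 20 c [ 613. -173.] s [ 24.8 161. ] mean [ 612.3 -172.9] pca 169.1
px [192. 185.] 84 z 66 c [650.6 126.4] s [14.8 34.1] mean [651.2 125.8] pca 93.0
px [307. 247.] 139 z 20 c [ 510.5 -153.8] s [60.  13.9] mean [ 510.7 -153.4] pca 78.4
px [301. 272.] 266 z 20 c [ 450.9 -140.5] s [24.3 66.3] mean [ 450.3 -140.2] pca 169.4
```

View pics/w15.png

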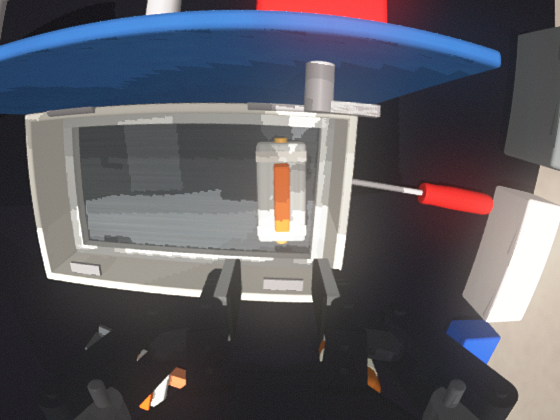

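```bash
python3 -m pendant '[0.4,0.3,-3,0,0,0,150,0,0,-4,0,0,0,150,0,0,-4,0,0,0,150,0,0,-2.5,0,0,0,150,0,0,-1.3,0,0,0,150]'; python3 -m pendant '[0,0,0,0,0,0,150,0,0,0,0,0,0,150]'
```

```text
time_s: 26.05
tool_pos: [649.0, 139.3, 48.5]
tool_rot: [0.001, 0.661, 0.751, 0.005]
contact_force: [-0.2, -0.3, 0.3]
gripper_width: 0.415
time_s: 26.3
tool_pos: [650.9, 140.4, 51.3]
tool_rot: [0.002, 0.66, 0.751, 0.006]
contact_force: [0.3, 1.1, 0.4]
gripper_width: 0.411
```

```bash
python3 -m pendant '[-0.1,-0.05,-0.35,0,0,0,150,0,0,0,0,0,0,150,0,0,0,0,0,0,255,0,0,0,0,0,0,255,0,0,0,0,0,0,255]'; python3 -m pendant '[0,0,0,0,0,0,255]'; python3 wf.py w16.png 66
```

```text
time_s: 26.92
tool_pos: [649.4, 140.1, 46.9]
tool_rot: [0.002, 0.66, 0.751, 0.006]
contact_force: [-0.6, 0.3, 2.2]
gripper_width: 0.148
time_s: 27.05
tool_pos: [649.4, 140.1, 46.9]
tool_rot: [0.002, 0.66, 0.751, 0.006]
contact_force: [0.0, 0.1, 4.4]
gripper_width: 0.149
tool [649.4 140.1  46.9] [0.002 0.66  0.751 0.006]
px [276. 280.] 3745 c [648.  142.8] s [13.9 66. ] mean [647.6 145.8] pca 97.7
```

View pics/w16.png

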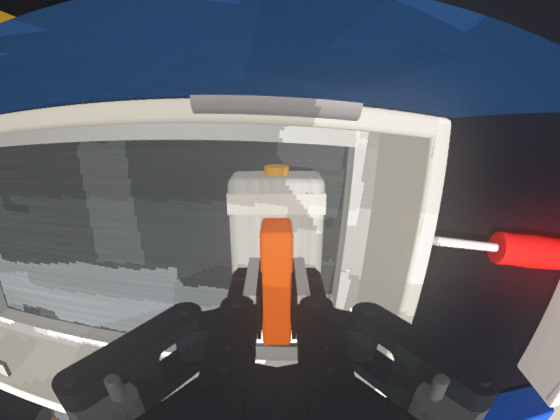

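```bash
python3 -m pendant '[0,0,1,0,0,0,255,0,0,2,0,0,0,255,0,0,3,0,0,0,255,0,0,3,0,0,0,255,0,0,0.7,0,0,0,255]'; python3 wf.py w17.png 160; python3 -c "
from h import *
p=ctrl.camera_params('top');K=np.array(p['K']);o=np.array(p['origin']);Rm=q2R(p['orientation'])
print(onz(K,o,Rm,274,131,150),onz(K,o,Rm,275,150,20))"
```

```text
time_s: 27.72
tool_pos: [650.5, 140.2, 146.7]
tool_rot: [0.003, 0.66, 0.751, 0.007]
contact_force: [-0.3, 0.5, -3.4]
gripper_width: 0.145
tool [650.5 140.2 146.7] [0.003 0.66  0.751 0.007]
px [276. 280.] 3723 c [649.6 139.3] s [14.5 68.6] mean [649.2 142.6] pca 97.8
[761.6721377  -70.30863859 150.        ] [755.682776   -71.34170959  20.        ]
```

View pics/w17.png

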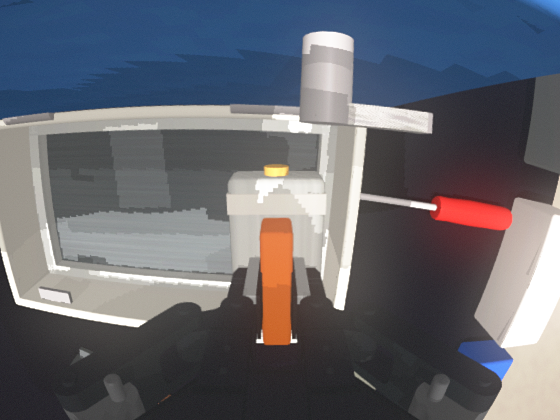

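```bash
python3 -m pendant '[-0.3,-2,0,0,0,-0.036,255,-0.6,-3.6,0,0,0,-0.037,255,-0.6,-4,0,0,0,-0.037,255,-0.6,-4,0,0,0,-0.037,255,-0.6,-4,0,0,0,-0.037,255]'; python3 -m pendant '[-0.6,-4,0,0,0,-0.037,255,-0.6,-4,0,0,0,-0.037,255,-0.5,-3.6,0,0,0,-0.037,255,-0.3,-2,0,0,0,-0.037,255,0,0,0,0,0,0,255]';python3 -m pendant '[0,0,0,0,0,0,255]';python3 wf.py w18.png 66
```

```text
time_s: 28.4
tool_pos: [620.3, -38.1, 141.9]
tool_rot: [0.001, 0.727, 0.686, 0.004]
contact_force: [0.8, 0.0, -2.7]
gripper_width: 0.15
time_s: 29.02
tool_pos: [601.1, -173.3, 142.7]
tool_rot: [0.002, 0.776, 0.631, 0.005]
contact_force: [-0.1, -0.6, -1.1]
gripper_width: 0.145
time_s: 29.15
tool_pos: [601.8, -171.3, 143.0]
tool_rot: [0.002, 0.775, 0.632, 0.005]
contact_force: [0.5, -0.2, -3.5]
gripper_width: 0.146
tool [ 601.8 -171.3  143. ] [0.002 0.775 0.632 0.005]
px [468.  50.] 5571 c [775.7 -66.6] s [82.  71.4] mean [772.7 -67. ] pca 14.3
px [402.  69.] 261 c [713.  -77.4] s [14.4 43.4] mean [710.7 -78.3] pca 99.8
px [153. 218.] 808 c [ 508.6 -150.4] s [61.9 18.3] mean [ 511.1 -149.7] pca 72.6
px [276. 281.] 3786 c [ 590.3 -225.8] s [116.9  25.4] mean [ 591.4 -220.1] pca 78.6
```

View pics/w18.png

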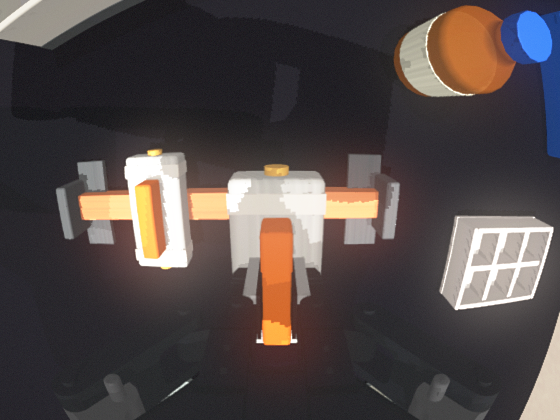

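```bash
python3 -m pendant '[0,-0.1,-3,0,0,0,255,0,0,-3,0,0,0,255,0,0,-2,0,0,0,255,0,0,-1.2,0,0,0,255,0,0,0,0,0,0,255]'; python3 -m pendant '[0,0,0,0,0,0,255,0,0,0,0,0,0,255]'
```

```text
time_s: 29.82
tool_pos: [601.9, -172.6, 50.9]
tool_rot: [0.002, 0.775, 0.632, 0.005]
contact_force: [0.6, -0.4, -2.7]
gripper_width: 0.146
time_s: 30.08
tool_pos: [602.8, -173.3, 52.5]
tool_rot: [0.003, 0.775, 0.632, 0.006]
contact_force: [0.1, 1.0, -2.9]
gripper_width: 0.143
```

```bash
python3 -m pendant '[0,0.1,-0.3,0,0,0,255,0,0,-0.1,0,0,0,255,0,0,0,0,0,0,255]';python3 -m pendant '[0,0,-0.1,0,0,0,255,0,0,0,0,0,0,255]'; python3 -m pendant '[0,0,-0.05,0,0,0,255,0,0,0,0,0,0,255]'
```

```text
time_s: 30.45
tool_pos: [602.0, -172.0, 47.4]
tool_rot: [0.002, 0.775, 0.632, 0.005]
contact_force: [0.8, 0.0, -2.4]
gripper_width: 0.15
time_s: 30.7
tool_pos: [602.3, -172.1, 46.9]
tool_rot: [0.003, 0.775, 0.632, 0.005]
contact_force: [-0.3, 0.4, 2.4]
gripper_width: 0.154
time_s: 30.95
tool_pos: [602.3, -172.1, 46.8]
tool_rot: [0.003, 0.775, 0.632, 0.005]
contact_force: [-1.7, 0.2, 5.8]
gripper_width: 0.15
```

```bash
python3 -m pendant '[0,0,0,0,0,0,230,0,0,0,0,0,0,200,0,0,0,0,0,0,150,0,0,0,0,0,0,150,0,0,1,0,0,0,150]';python3 -m pendant '[0,0,3,0,0,0,150,0,0,4,0,0,0,150,0,0,4,0,0,0,150,0,0,4,0,0,0,150,0,0,0,0,0,0,150]'; python3 wf.py w19.png 66; python3 -c "
from h import *
im,*_=shot('side','side9.png');cv2.imwrite('pics/side9c.png',cv2.resize(im[220:310,160:340],None,fx=4,fy=4))"
```

```text
time_s: 31.58
tool_pos: [601.5, -171.9, 55.6]
tool_rot: [0.002, 0.775, 0.632, 0.005]
contact_force: [0.1, -0.3, -0.6]
gripper_width: 0.41
time_s: 32.2
tool_pos: [604.3, -172.8, 210.5]
tool_rot: [0.006, 0.775, 0.632, 0.007]
contact_force: [0.0, 0.0, 0.1]
gripper_width: 0.413
tool [ 604.3 -172.8  210.5] [0.006 0.775 0.632 0.007]
px [421.  60.] 3200 c [769.2 -67.5] s [71.  68.7] mean [766.3 -68. ] pca 97.7
px [271. 182.] 483 c [ 604.2 -159.5] s [38.3 12.6] mean [ 604.8 -156.9] pca 79.2
px [169. 195.] 975 c [ 507.4 -150.8] s [60.1 17.4] mean [ 507.5 -149.3] pca 76.4
```

View pics/side9c.png

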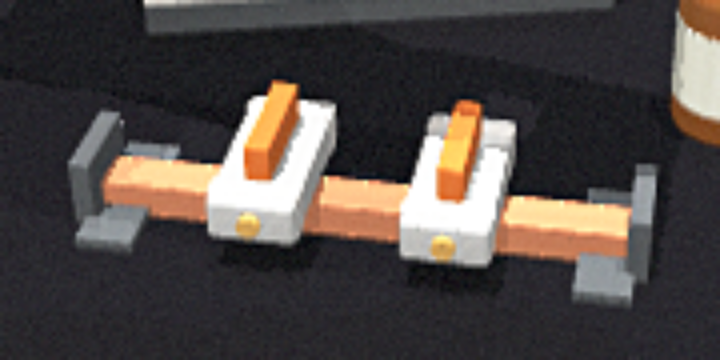

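View pics/w19.png

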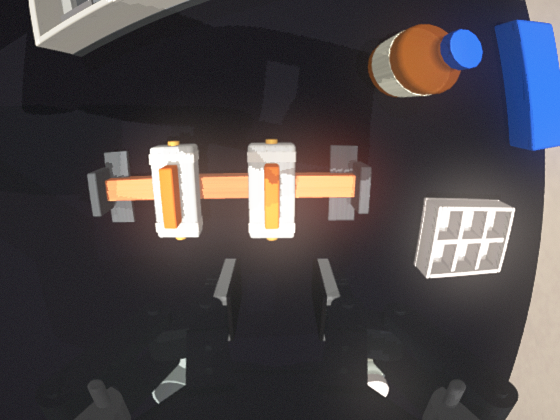

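```bash
python3 -m pendant '[0,0,5,0,0,0.168,150,0,0,5,0,0,0.168,150,-0.7,4,5,0,0,0.168,150,-0.7,5,0,0,0,0.168,150,-0.7,5,0,0,0,0.168,150]'; python3 -m pendant '[-0.7,5,0,0,0,0.168,150,-0.7,5,0,0,0,0.168,150,-0.7,5,0,0,0,0.168,150,-0.7,5,0,0,0,0.168,150,-0.7,5,0,0,0,0.168,150]'; python3 -m pendant '[-0.7,5,0,-0.13,-0.011,0.17,150,-0.5,4.7,0,-0.14,-0.011,0,150,0,0,0,-0.14,-0.011,0,150,0,0,0,-0.14,-0.011,0,150,0,0,0,0,0,0,150]'; python3 -c "
from h import *
st();shot('wrist','w20.png')
im,*_=shot('top','top7.png')
import subprocess"; python3 fins.py
```

```text
time_s: 32.92
tool_pos: [580.5, -32.1, 353.6]
tool_rot: [-0.0, 0.448, 0.894, 0.006]
contact_force: [0.1, -0.0, 0.1]
gripper_width: 0.41
time_s: 33.55
tool_pos: [545.3, 218.1, 352.7]
tool_rot: [-0.004, 0.044, 0.999, 0.005]
contact_force: [0.5, 0.3, -0.6]
gripper_width: 0.413
time_s: 34.17
tool_pos: [533.1, 315.1, 350.9]
tool_rot: [0.013, -0.029, 0.965, -0.26]
contact_force: [0.2, -0.5, -0.4]
gripper_width: 0.412
{'time_s': 34.175, 'joints': [0.713, 0.465, 1.378, -0.419, 1.625, -0.871], 'qvel': [-0.045, -0.048, 0.008, 0.033, -0.033, -0.02], 'joint_torque': [1.52, -60.22, -31.485, -2.106, 1.712, 0.255], 'tool_pos': [533.118, 315.132, 350.929], 'tool_rot': [0.013, -0.029, 0.965, -0.26], 'contact_force': [0.215, -0.535, -0.44], 'torque': [0.264, 0.049, 0.023], 'gripper_width': 0.412}
```

View pics/w20.png

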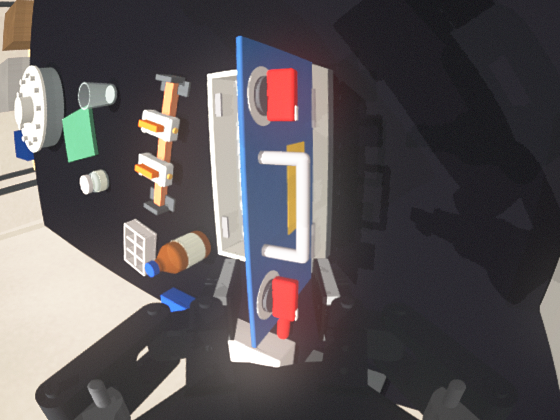

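View pics/top7.png

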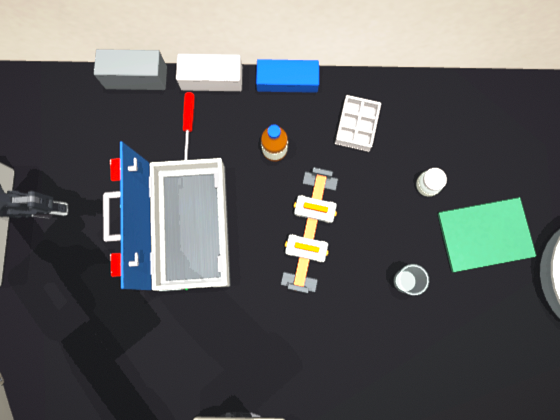

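```bash
python3 -m pendant '[0.7,-0.9,-3.3,0,0,0,165,0,0,-3.3,0,0,0.02,165,0,0,0,0,0,0,165,0,0,0,0,0,0,165]'; python3 -c "
from h import *
shot('wrist','w21.png')"
```

```text
time_s: 34.83
tool_pos: [542.1, 304.4, 290.3]
tool_rot: [0.019, -0.036, 0.965, -0.258]
contact_force: [0.4, 0.6, 0.9]
gripper_width: 0.358
```

View pics/w21.png

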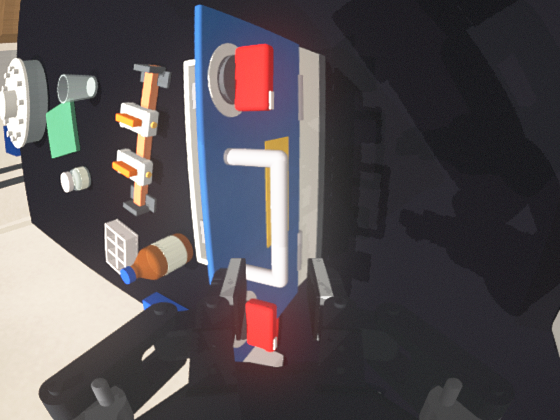

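```bash
python3 -m pendant '[0.05,-1.4,-2.5,0,0,0,165,0.05,-1.4,-2.6,0,0,0,165,0,0,0,0,0,0,165,0,0,0,0,0,0,165]'; python3 -c "
from h import *
shot('wrist','w22.png')"
```

```text
time_s: 35.38
tool_pos: [543.2, 277.6, 239.4]
tool_rot: [0.019, -0.036, 0.965, -0.258]
contact_force: [0.2, 0.1, 0.3]
gripper_width: 0.352
```

View pics/w22.png

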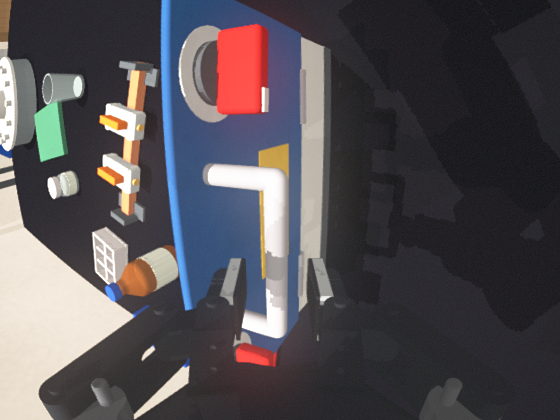

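```bash
python3 -m pendant '[0.05,-1.5,-2.6,0,0,0,165,0,0,0,0,0,0,165,0,0,0,0,0,0,255,0,0,0,0,0,0,255,0,0,0,0,0,0,255]'; python3 -m pendant '[0,0,0,0,0,0,255]'; python3 arc.py 1.65 0 20 0.3333
```

```text
time_s: 36.05
tool_pos: [543.4, 262.8, 213.0]
tool_rot: [0.019, -0.037, 0.965, -0.258]
contact_force: [-1.0, 2.0, 6.3]
gripper_width: 0.111
time_s: 36.17
tool_pos: [543.5, 262.8, 213.0]
tool_rot: [0.019, -0.037, 0.965, -0.258]
contact_force: [-1.7, 2.6, 5.9]
gripper_width: 0.114
1.568 0.09 -1.11 0.4 0.027 0.002
1.485 0.09 -1.13 0.3 0.027 0.002
1.402 0.1 -1.16 0.2 0.027 0.002
1.32 0.1 -1.18 0.11 0.027 0.002
1.237 0.09 -1.18 0.0 0.027 0.002
1.155 0.1 -1.17 -0.09 0.027 0.002
1.072 0.1 -1.17 -0.2 0.027 0.002
0.99 0.09 -1.15 -0.29 0.027 0.002
0.908 0.09 -1.12 -0.39 0.027 0.002
0.825 0.09 -1.08 -0.49 0.027 0.002
0.742 0.09 -1.04 -0.57 0.027 0.002
0.66 0.08 -0.99 -0.67 0.027 0.002
0.578 0.07 -0.94 -0.74 0.027 0.002
0.495 0.08 -0.87 -0.82 0.027 0.002
0.413 0.06 -0.8 -0.9 0.027 0.002
0.33 0.06 -0.72 -0.96 0.027 0.002
0.248 0.05 -0.64 -1.02 0.027 0.002
0.165 0.05 -0.56 -1.07 0.027 0.002
0.083 0.04 -0.47 -1.12 0.027 0.002
0.0 0.03 -0.37 -1.15 0.027 0.002
```

```bash
cat > chk.py <<'E'
from h import *
im,d,K,o,Rm=shot('top'); hsv=cv2.cvtColor(im,cv2.COLOR_BGR2HSV)
g=im.astype(int)
# white bodies on rail region
H,S,V=[hsv[...,i].astype(int) for i in range(3)]
m=((S<50)&(V>190)).astype(np.uint8); m[:165]=0;m[305:]=0;m[:,:265]=0;m[:,350:]=0
m=cv2.morphologyEx(m,cv2.MORPH_CLOSE,np.ones((7,7),np.uint8))
n,l,s,c=cv2.connectedComponentsWithStats(m)
u0=np.array([.980,-.198]);v0=np.array([.198,.980]);c0=np.array([555.1,-161.4])
for i in range(1,n):
    if s[i,4]<150: continue
    v,u=np.nonzero(l==i)
    X=np.array([onz(K,o,Rm,a,b,44)[:2] for a,b in zip(u,v)])
    cc,ss,a=cv2.minAreaRect(X.astype(np.float32)); w=np.linalg.svd(X-X.mean(0),full_matrices=False)[2][0]
    print('c',np.round(cc,1),'s',np.round(ss,1),'pca',round(np.degrees(np.arctan2(w[1],w[0]))%180,1),'rail x',((cc-c0)@u0).round(1),'y',((cc-c0)@v0).round(1))
    P=cloud(d,K,o,Rm)[l==i]; A=np.c_[P[:,:2],np.ones(len(P))]; ok=P[:,2]<52; k=np.linalg.lstsq(A[ok],P[ok,2],rcond=None)[0]; print('   tilt',k[:2].round(3),'z',np.median(P[:,2]).round(1))
E
python3 chk.py
```

```text
c [ 603. -172.] s [95.3 50.7] pca 78.4 rail x 49.1 y -0.9
   tilt [-0.193  0.047] z 44.6
c [ 506.3 -151.7] s [95.8 49.6] pca 78.5 rail x -49.8 y -0.1
   tilt [-0.198  0.056] z 44.6
c [ 422.3 -133.9] s [79.4 31.4] pca 77.6 rail x -135.6 y 0.6
   tilt [-1.152  0.243] z 6.9
```

```bash
python3 -m pendant '[0.09,-1.11,0.4,0.027,0.002,0,255,0.09,-1.13,0.3,0.027,0.002,0,255,0.1,-1.16,0.2,0.027,0.002,0,255,0.1,-1.18,0.11,0.027,0.002,0,255,0.09,-1.18,0,0.027,0.002,0,255]'; python3 -m pendant '[0.1,-1.17,-0.09,0.027,0.002,0,255,0.1,-1.17,-0.2,0.027,0.002,0,255,0.09,-1.15,-0.29,0.027,0.002,0,255,0.09,-1.12,-0.39,0.027,0.002,0,255,0.09,-1.08,-0.49,0.027,0.002,0,255]'
```

```text
time_s: 36.85
tool_pos: [548.1, 205.7, 223.2]
tool_rot: [0.017, -0.037, 0.981, -0.191]
contact_force: [-1.0, 3.8, 4.5]
gripper_width: 0.119
time_s: 37.48
tool_pos: [552.9, 147.2, 207.6]
tool_rot: [0.014, -0.036, 0.991, -0.125]
contact_force: [0.5, 2.0, 2.4]
gripper_width: 0.113
```

```bash
python3 -m pendant '[0.09,-1.04,-0.57,0.027,0.002,0,255,0.08,-0.99,-0.67,0.027,0.002,0,255,0.07,-0.94,-0.74,0.027,0.002,0,255,0.08,-0.87,-0.82,0.027,0.002,0,255,0.06,-0.8,-0.9,0.027,0.002,0,255]'
```

```text
time_s: 38.1
tool_pos: [556.7, 100.2, 170.2]
tool_rot: [0.011, -0.036, 0.998, -0.058]
contact_force: [1.2, 1.6, 1.4]
gripper_width: 0.116
```

```bash
python3 -m pendant '[0.06,-0.72,-0.96,0.027,0.002,0,255,0.05,-0.64,-1.02,0.027,0.002,0,255,0.05,-0.56,-1.07,0.027,0.002,0,255,0.04,-0.47,-1.12,0.027,0.002,0,255,0.03,-0.37,-1.15,0.027,0.002,0,255]'; python3 -m pendant '[0,0,0,0,0,0,255,0,0,0,0,0,0,255]'
```

```text
time_s: 38.72
tool_pos: [558.9, 72.8, 116.7]
tool_rot: [0.009, -0.035, 0.999, 0.01]
contact_force: [1.8, 5.0, -0.1]
gripper_width: 0.116
time_s: 38.98
tool_pos: [558.9, 72.6, 116.2]
tool_rot: [0.009, -0.035, 0.999, 0.009]
contact_force: [5.0, -1.4, -5.7]
gripper_width: 0.115
```

```bash
python3 -m pendant '[0,0,-0.2,0,0,0,255,0,0,-0.1,0,0,0,255,0,0,0,0,0,0,255]'; python3 -m pendant '[0,0,0.2,0,0,0,150,0,0,0,0,0,0,150,0,0,0,0,0,0,150,0,0,3,0,0,0,150,0,0,5,0,0,0,150]';python3 -m pendant '[-3,-0.3,0,0,0,0,150,-3.5,-0.3,0,0,0,0,150,-3.5,-0.2,0,0,0,0,150,0,0,0,0,0,0,150,0,0,0,0,0,0,150]'; python3 wr.py w23.png;  python3 -c "
from h import *
shot('side','side10.png')"
```

```text
time_s: 39.35
tool_pos: [558.9, 72.3, 114.9]
tool_rot: [0.009, -0.036, 0.999, 0.008]
contact_force: [1.3, -6.4, 6.1]
gripper_width: 0.112
time_s: 39.98
tool_pos: [556.7, 73.3, 194.9]
tool_rot: [0.006, -0.036, 0.999, 0.009]
contact_force: [0.9, 0.4, 0.7]
gripper_width: 0.413
time_s: 40.6
tool_pos: [459.2, 65.5, 196.2]
tool_rot: [0.009, -0.036, 0.999, 0.009]
contact_force: [0.4, 0.4, 0.0]
gripper_width: 0.413
tool [459.2  65.5 196.2] t 40.6
px [281. 217.] 914 c [455.9  70.2] s [49.  11.3] a 1.73 mean [452.7  70.1] pca 2.3
```

View pics/w23.png

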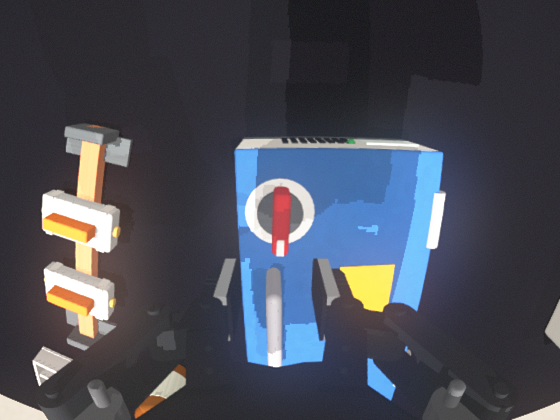

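View pics/side10.png

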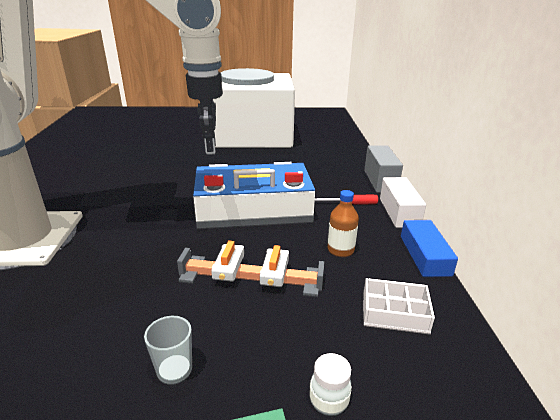

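```bash
python3 -m pendant '[0.05,0.45,-2,0,0,-0.035,150,0,0,-3,0,0,0,150,0,0,-2.5,0,0,0,150,0,0,-1.2,0,0,0,150,0,0,0,0,0,0,150]'; python3 -m pendant '[0,0,0,0,0,0,150]'
```

```text
time_s: 41.32
tool_pos: [458.8, 69.7, 108.2]
tool_rot: [0.007, -0.018, 1.0, 0.009]
contact_force: [0.7, -0.3, 0.6]
gripper_width: 0.413
time_s: 41.45
tool_pos: [459.6, 69.8, 109.5]
tool_rot: [0.009, -0.018, 1.0, 0.009]
contact_force: [-0.7, -0.2, -0.3]
gripper_width: 0.415
```

```bash
python3 -m pendant '[0,0,0,0,0,0,255,0,0,0,0,0,0,255,0,0,0,0,0,0,255,0,0,0,0,0,0,255,0,0,0,0,0,-0.17,255]'; python3 -m pendant '[0,0,0,0,0,-0.17,255,0,0,0,0,0,-0.17,255,0,0,0,0,0,-0.17,255,0,0,0,0,0,-0.17,255,0,0,0,0,0,-0.17,255]'; python3 -m pendant '[0,0,0,0,0,-0.17,255,0,0,0,0,0,-0.17,255,0,0,0,0,0,-0.12,255,0,0,0,0,0,0,255,0,0,0,0,0,0,255]'; python3 wr.py w24.png
```

```text
time_s: 42.08
tool_pos: [459.5, 70.0, 109.8]
tool_rot: [0.01, 0.069, 0.998, 0.008]
contact_force: [-0.3, 2.3, 5.7]
gripper_width: 0.125
time_s: 42.7
tool_pos: [459.8, 70.4, 109.8]
tool_rot: [0.012, 0.475, 0.88, 0.005]
contact_force: [0.5, 4.6, 4.3]
gripper_width: 0.121
time_s: 43.32
tool_pos: [460.0, 70.4, 109.8]
tool_rot: [0.013, 0.66, 0.751, 0.002]
contact_force: [0.9, 5.3, 6.5]
gripper_width: 0.121
tool [460.   70.4 109.8] t 43.325
px [276. 275.] 2251 c [458.6  74.5] s [11.3 53.3] a 6.91 mean [457.9  78.9] pca 97.4
```

View pics/w24.png

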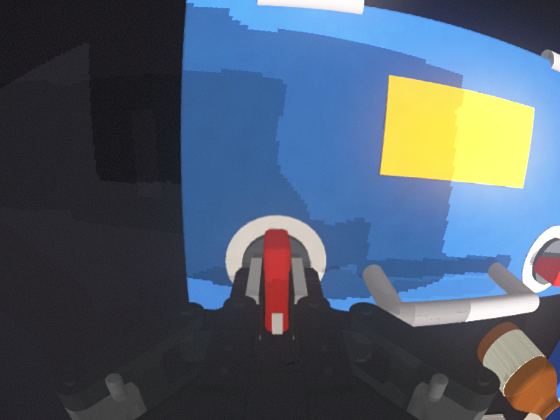

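```bash
python3 -m pendant '[0,0,0,0,0,0,150,0,0,0,0,0,0,150,0,0,0,0,0,0,150,0,0,4,0,0,0,150,0,0,5,0,0,0.163,150]';python3 -m pendant '[4,0.3,0.5,0,0,0.163,150,4,0.3,0,0,0,0.163,150,4,0.3,0,0,0,0.163,150,4,0.3,0,0,0,0.163,150,4,0.3,0,0,0,0.163,150]';python3 -m pendant '[0,0,0,0,0,0.163,150,0,0,0,0,0,0.163,150,0,0,0,0,0,0.163,150,0,0,0,0,0,0,150,0,0,0,0,0,0,150]'; python3 wr.py w25.png
```

```text
time_s: 44.0
tool_pos: [457.7, 69.5, 198.8]
tool_rot: [0.011, 0.596, 0.803, 0.001]
contact_force: [0.8, -0.2, -0.1]
gripper_width: 0.415
time_s: 44.62
tool_pos: [659.8, 84.6, 203.4]
tool_rot: [0.01, 0.228, 0.974, 0.006]
contact_force: [-0.7, 0.1, 1.0]
gripper_width: 0.413
time_s: 45.25
tool_pos: [658.6, 84.6, 203.6]
tool_rot: [0.008, -0.01, 1.0, 0.009]
contact_force: [0.1, 0.4, -0.4]
gripper_width: 0.412
tool [658.6  84.6 203.6] t 45.25
px [276. 213.] 847 c [655.7  86.8] s [48.6 10.6] a 0.77 mean [652.4  86.4] pca 0.7
px [318. 347.] 336 c [772.8 126.9] s [46.4 11.6] a 0.02 mean [777.5 126.2] pca 7.4
```

View pics/w25.png

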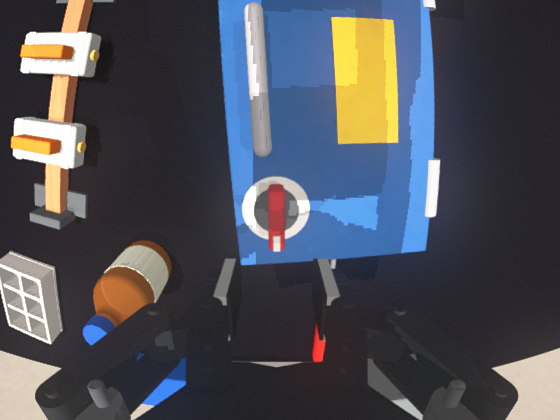

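Far wing is at px (276,213), centred between the jaws. Descending.

```bash
python3 -m pendant '[0.03,0.17,-2.5,0,0,0,150,0,0,-3,0,0,0,150,0,0,-2.5,0,0,0,150,0,0,-1.5,0,0,0,150,0,0,0,0,0,0,150]'; python3 -m pendant '[0,0,0,0,0,0,255,0,0,0,0,0,0,255,0,0,0,0,0,0,255,0,0,0,0,0,0,255]'
```

```text
time_s: 45.92
tool_pos: [658.4, 86.4, 107.8]
tool_rot: [0.007, -0.011, 1.0, 0.009]
contact_force: [-0.3, -0.4, -0.3]
gripper_width: 0.412
time_s: 46.42
tool_pos: [660.0, 86.2, 110.2]
tool_rot: [0.009, -0.011, 1.0, 0.009]
contact_force: [-1.8, -3.0, 6.8]
gripper_width: 0.122
```

```bash
python3 -m pendant '[0,0,0,0,0,-0.17,255,0,0,0,0,0,-0.17,255,0,0,0,0,0,-0.17,255,0,0,0,0,0,-0.17,255,0,0,0,0,0,-0.17,255]'; python3 -m pendant '[0,0,0,0,0,-0.17,255,0,0,0,0,0,-0.17,255,0,0,0,0,0,-0.17,255,0,0,0,0,0,-0.11,255,0,0,0,0,0,0,255]'; python3 -m pendant '[0,0,0,0,0,0,255]'; python3 wr.py w26.png
```

```text
time_s: 47.05
tool_pos: [659.9, 85.8, 110.2]
tool_rot: [0.012, 0.404, 0.915, 0.005]
contact_force: [-0.3, -4.7, 7.0]
gripper_width: 0.124
time_s: 47.68
tool_pos: [659.7, 85.7, 110.2]
tool_rot: [0.013, 0.662, 0.749, 0.001]
contact_force: [-1.7, -5.7, 7.8]
gripper_width: 0.123
time_s: 47.8
tool_pos: [659.6, 85.7, 110.1]
tool_rot: [0.013, 0.662, 0.749, 0.001]
contact_force: [-0.9, -6.0, 7.0]
gripper_width: 0.129
tool [659.6  85.7 110.1] t 47.8
px [498. 162.] 2484 c [756.9 160.6] s [61.5 15. ] a 0.09 mean [754.7 160.5] pca 179.6
px [276. 273.] 2241 c [658.   90.6] s [11.8 53.1] a 6.7 mean [657.4  95. ] pca 97.3
```

View pics/w26.png

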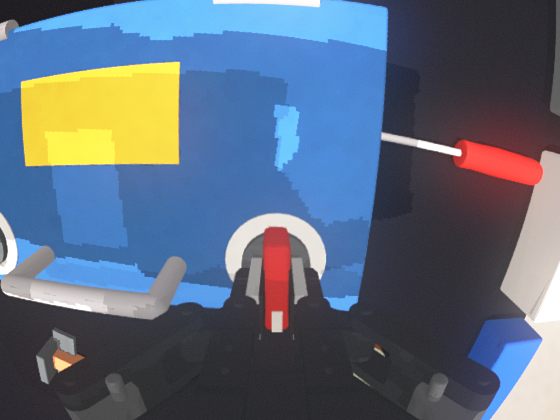

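```bash
python3 -m pendant '[0,0,0,0,0,0,150,0,0,0,0,0,0,150,0,0,0,0,0,0,150,0,0,4,0,0,0,150,0,0,5,0,0,0,150]';python3 -m pendant '[0,0,5,0,0,0,150,-5,5,3,0,0,0,150,-5,5,0,0,0,0,150,-5,5,0,0,0,0,150,-5,5,0,0,0,0,150]';python3 -m pendant '[-5,5,0,0,0,0,150,-3,5,0,0,0,0,150,0,0,0,0,0,0,150,0,0,0,0,0,0,150,0,0,0,0,0,0,150]'; python3 chk.py; python3 m.py; python3 -c "
from h import *
im,*_=shot('side','side11.png');cv2.imwrite('pics/side11c.png',cv2.resize(im[150:310,160:380],None,fx=3.5,fy=3.5))
im,*_=shot('top','top11.png');cv2.imwrite('pics/top11c.png',cv2.resize(im[120:310,130:430],None,fx=2.6,fy=2.6))"
```

```text
time_s: 48.48
tool_pos: [658.1, 86.6, 198.3]
tool_rot: [0.011, 0.662, 0.75, -0.0]
contact_force: [0.3, -0.8, 1.5]
gripper_width: 0.413
time_s: 49.1
tool_pos: [484.2, 261.0, 273.4]
tool_rot: [0.012, 0.662, 0.749, 0.001]
contact_force: [1.0, -0.1, 0.5]
gripper_width: 0.41
time_s: 49.72
tool_pos: [412.2, 353.0, 273.1]
tool_rot: [0.012, 0.662, 0.749, 0.001]
contact_force: [0.4, 0.5, 0.5]
gripper_width: 0.409
c [ 603. -172.] s [95.3 50.7] pca 78.4 rail x 49.1 y -0.9
   tilt [-0.192  0.046] z 45.0
c [ 506.3 -151.7] s [95.8 49.6] pca 78.5 rail x -49.8 y -0.1
   tilt [-0.198  0.064] z 44.6
c [ 422.3 -133.7] s [79.9 31.4] pca 77.5 rail x -135.6 y 0.9
   tilt [-1.125  0.237] z 7.0
panel 7086 c [556.2 129.9] s [304.1 172.2] a 4.34 mean [552.8 133.5] pca 4.7 z [92.8 95.8 98.9]
yellow 898 c [554.6 154.4] s [98.9 49.7] a 4.71 mean [554.3 154.3] pca 5.1 z [94.2 97.1 99.9]
far 94 c [657.4  85.2] s [15.3 43.6] a 5.92 mean [656.2  87.1] pca 88.4 z [116.6 125.7 130. ]
near 80 c [460.3  69.9] s [12.8 42.2] a 7.33 mean [459.4  73.4] pca 92.5 z [124.2 127.5 130.6]
handle 245 c [558.2  70.6] s [102.8  14.3] a 3.9 mean [558.6  71.5] pca 4.9 z [135.9 140.7 143.6]
rail 46 c [ 663.1 -182.3] s [26.2 62.3] a 76.66 mean [ 673.4 -178. ] pca 153.1 z [-1.1 17.  27.8]
```

View pics/side11c.png

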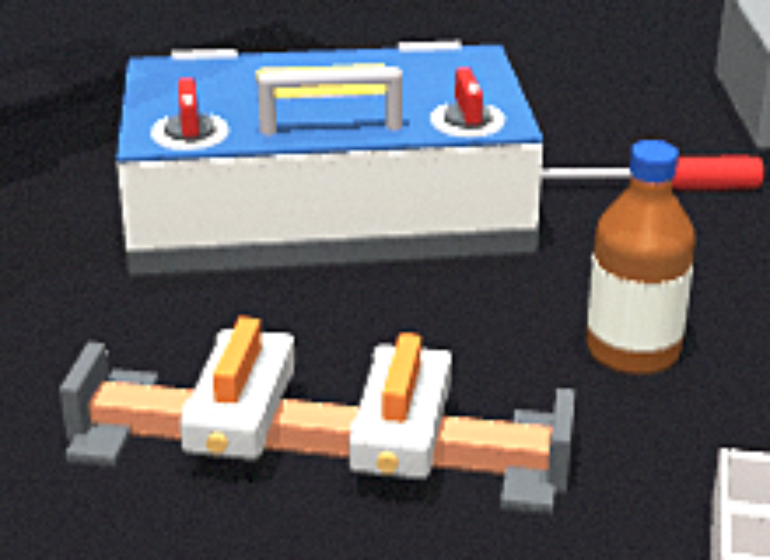

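View pics/top11c.png

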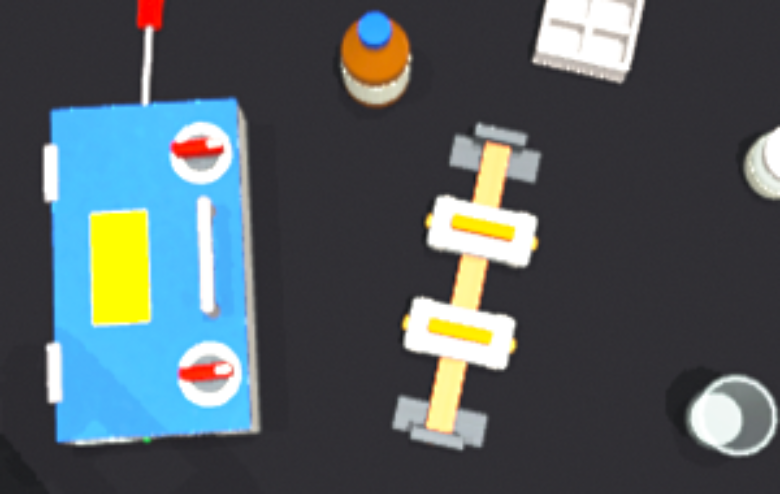

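```bash
python3 -c "
from h import *
print(ctrl.finish_job())"
```

```text
the job is handed in; nothing more can be done
None
```

The job is done and handed in at about 50 s; the system gave no verdict. I unlocked both fasteners, swung the panel up, and moved both cartridges (only two were in the bay) onto the rail. Then I shut the panel and locked both fasteners again.

**Panel and fasteners:** The top camera places the shut panel and handle within about 0.1 mm of where they were at the start. From the wrist camera, both fasteners are about 0.05 rad from locked.

**Cartridges:** They sit at about +49 mm and −50 mm along the rail, within 1 mm of its centre line and square to it to well under 1°. Both look level in the side view. Their tops read about 44.6–45.0 mm above the bench, against 44 mm expected.

**Checks that disagreed or didn't work:**
- **Cartridge tilt:** My tilt estimate from the depth image gave about −0.19 for both cartridges. I put that down to depth noise at the edges, because it contradicts the side view and the height readings.
- **Fin detection:** One run of the fin-finding script returned nothing. I replaced it with a check on the white cartridge bodies.
- **Far fastener angle:** The top camera's two estimates for the far fastener, about 1° and −6° from locked, differ from each other. Both are well inside the 0.3 rad limit.

The bottle and the beaker are still standing. I saw no grip slip and no knocked cartridge.

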